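# Lock a moulding on the sloping clamping board with the T-key

## Task

One of the two wooden cams on the sloping clamping board is still open. Take the T-key from the rack, push its square end fully home in that cam's socket and turn the cam until its nose points straight at the black index line on the fence and pinches the moulding, then stand the key back in a hole of the rack. Leave the other cam locked, and do not shift or knock over the moulding, the screwdriver, the glue bottle or the sanding block.

Things in the scene. Friction and masses are not known exactly. Their poses are not given: they have to be found in the camera images.
- board: sloping plywood clamping board, fixed, 280 mm along the slope, 340 mm wide. Its face rises away from the robot at 35 degrees to the table. Origin on the table under its middle, 115 mm below the face; own z up, x horizontal to the high edge, y along its width (robot's left). A fence 35 mm wide, 20 mm high runs along the low edge; two cams, 150 mm apart, stand up-slope of it
- cam (a joint): open cam, the right-hand one (board's -y): pear-shaped, dark hardwood, 20 mm thick, back radius 20 mm, nose tip 34 mm from the pivot, which is square to the face. 0 = nose points down the slope at its line; positive = nose swung to the board's right end (starts 0.75 to 1.5 rad). Lock it clockwise, seen onto the face. Stays where left, takes about 0.1 N m; no stop till 0.6 rad past the line
- cam_socket (a point): centre of the mouth of the open cam's square socket, on its pivot, level with the steel bush's top. Socket 13.2 mm square, 14 mm deep, plain edges; the key has some 6 degrees of play in it. Its z axis points out along the pivot (35 degrees from vertical, leaning to the robot); its x and y axes are parallel to the socket's sides and turn with the cam; x points from the nose to the round back
- cam_seat (a point): centre of the socket's floor, 14 mm below cam_socket along the pivot; axes as cam_socket
- cam_nosetip (a point): tip of the open cam's nose, at its top edge, 34 mm from the pivot
- mark (a point): index line for the open cam: a black line 2 mm wide and 34 mm long across the top of the fence, square to it, in line with the cam's pivot; the point is its middle. A like line serves the other cam
- cam_locked (a joint): the other, left-hand cam, of the same make: stands locked at 0, its nose at its own index line; positive and negative as for the open cam. Leave it
- moulding: pale wooden moulding, loose, 45 mm wide, 22 mm thick, 300 mm long, lying flat on the slope along the fence, between fence and cams; origin at the middle of its underside, own y along its length, own z up. The open cam's nose bites it from about 0.15 rad before the line on, which adds about 0.4 N m
- rack: fixed wooden key rack, 60 x 170 mm, 60 mm high, with two upright round holes of 21 mm diameter and 55 mm depth in its top, 50 mm either side of its middle along its own y. Origin at the middle of its underside, z up
- key: loose steel T-key, 102 mm long, about 0.2 kg, standing upright in either rack hole on its collar. Origin: middle of its square end face, own z up the shank; the origin is then 10 mm above the rack's underside. Square end 12 mm across flats, 24 mm long, sides along own x and y, first 4 mm reduced to a pilot 9.5 mm square; shank 13 mm round; collar 28 mm round, underside 50 mm from the origin
- key_handle (a point): centre of the key's black cross handle, 90 mm from its origin along own z; handle 90 mm long along the key's own x, 18 mm wide along own y, 24 mm high; axes as the key's
- screwdriver: short screwdriver with round grey handle, 28 mm diameter, standing in the other rack hole; top 124 mm above the rack's underside; origin at its tip. Leave it
- glue: white glue bottle, 60 mm diameter, 170 mm tall, standing on the table; origin under its base. Leave it
- sander: cork sanding block with wooden grip, 110 x 65 x 42 mm, on the table; origin under its base. Leave it
Mind the look-alikes: they are no part of the job. Several things have the shape of the glue; the one meant has the colours described above.

How it is judged:
By the outcome, as a careful person would: the job done as asked, in the order asked, and still so for the second after the job is handed in, with the robot touching nothing.
It also fails if it takes over 61 s, if anything falls off the work surface, if the arm or the gripper's body presses on something with over 40 N, if the wrist force passes 120 N, or if a joint passes its speed limit or range.

## Robot

A 6-joint arm with a two-finger parallel gripper is mounted at the origin on the work surface. World frame = base frame: x ahead of the robot, y to its left, z up, the work surface at z = 0. Lengths are in m, angles in rad, forces in N, time in s.
With the tool pointing down it reaches from about 0.25 to 0.775 m from the base axis. Payload 4 kg.
Tool frame: the origin (TCP) lies midway between the tips of the shut fingers; the grasp point (between the pads) lies 19 mm behind it; z points along the fingers, y is the direction in which the jaws open and shut (so a half turn about z gives the same grasp; the last joint's range is limited). The gripper opens to 94 mm and grips with 3 to 60 N. Pads are 16 mm wide; open, the fingers measure 119 mm over their backs; the gripper's body (75 mm by 177 mm) begins 78 mm behind the grasp point.
Start: joints at [1.072, 0.087, 1.371, -0, 1.684, -0.103], TCP at [0.212, 0.507, 0.206] pointing down, gripper open.
Joint ranges: [-3.1, 3.1], [-0.76, 2.03], [0.27, 2.55], [-1.08, 4.22], [0.17, 2.65], [-2.57, 2.57]. Speed limits (rad/s): [2.79, 2.79, 3.14, 3.14, 3.14, 3.14].

## Interface

Orientations are given as [roll, pitch, yaw] about the fixed x, y, z axes, in that order (R = Rz(yaw) Ry(pitch) Rx(roll)).
In Python, from bench import robot, cams gives the robot as it stands.
- The arm moves only by the tool step_arm, never from a script. Its argument "plan" is a list that holds one entry, the list of rows, each a list of 5 numbers: the shift along the world's x, y, z in mm, then the turn about the world's z in rad, then the opening in per cent of the stroke, from 0 (shut) to 100 (fully open). In form: [[[tx, ty, tz, turn, fingers], ...]]. A call has 1 to 8 rows; each row is the pose to reach, as a shift and turn from the pose commanded when the call began; what a row does not reach only later rows make up. A row lasts 1/12 s, in which the tool goes at most 41.7 mm and 7.16 degrees, less where a joint would pass 70% of its speed; a pose out of reach is approached as far as the arm can. A call with a gripper value outside its range is refused whole. The fingers move at their own pace and stop on an object; the grip force is fixed at half the most. Time passes only in rows, so rows that repeat a pose let the fingers close. It gives the time, the measured TCP pose, the force and the opening at its end, in the units of the state.
- robot.get_obs(): the state, without advancing time (a new reading comes with each control period).
- cams.snapshot(name): name is "side" or "top" or "wrist"; returns a dict with "frame" (384x512x3 uint8, red, green, blue), "camera_matrix" (3x3 intrinsics, pixels), "origin" and "attitude" of the camera in the world; the wrist camera has in their place "T_tool_cam" (4x4, takes a point from camera to tool coordinates, whose origin is the TCP and whose axes are the flange's). Camera axes: x right, y down, z forward; pixel columns grow to the right and rows downward; lengths in m; the calibration is good to about 2 mm. A picture is of the moment at which its call begins: read the wrist's pose just before it. There is no depth.
- robot.close_job(): hands the job in, once; it reports no verdict.
The state is a dict: "time": time; "joint_positions": joint angles; "qvel": joint speeds; "joint_torque": joint torques, N m; "tool_pos": TCP position; "ee_rot": TCP orientation; "wrist_force": force on the tool from outside, world axes, zero at the start; "wrist_torque": the same for the moment, N m; "width": finger opening in m.
Only numpy, scipy, OpenCV 4.12 (cv2) and the standard library are available. Lean on these libraries where they do the work, as an engineer would, in place of code of your own. Each camera call takes 0.05 s, during which the arm holds its last target. There are 200 camera calls.

## Working session

There is one attempt and no reset: what is moved stays moved. The work goes in short steps, Python scripts to look and compute and a tool call to move; the robot and the scene stay as the last step left them, time stands still between calls to the robot, and variables do not carry over. Pictures are saved under pics/ and viewed, about 8 in all and at most 12, crops included, and the job is handed in when it is done.

Besides the shell and the picture viewer there is one more tool, called as name([rows], argument=value, ...), one row to a line, values as JSON. step_arm: Moves the arm, as the interface text tells. Its arguments: {"type":"object","properties":{"plan":{"type":"array"}},"required":["plan"]}

```bash
ls; mkdir -p pics
cat > h.py <<'E'
import numpy as np, cv2
from bench import robot, cams
from scipy.spatial.transform import Rotation as R
def snap(name,fn):
    o=robot.get_obs(); s=cams.snapshot(name)
    cv2.imwrite(f'pics/{fn}.png',s['frame'][:,:,::-1])
    K=np.array(s['camera_matrix'])
    if name=='wrist':
        T=np.eye(4);T[:3,:3]=rot(o['ee_rot']);T[:3,3]=o['tool_pos'];T=T@np.array(s['T_tool_cam'])
        C,A=T[:3,3],T[:3,:3]
    else: C,A=np.array(s['origin']),np.array(s['attitude'])
    np.savez(f'pics/{fn}.npz',K=K,C=C,A=A); return K,C,A
def rot(e):
    e=np.array(e,float)
    return e if e.shape==(3,3) else R.from_euler('xyz',e).as_matrix() if e.size==3 else R.from_quat(e).as_matrix()
def load(fn): d=np.load(f'pics/{fn}.npz'); return d['K'],d['C'],d['A'] if d['A'].shape==(3,3) else rot(d['A'])
def ray(fn,u,v):
    K,C,A=load(fn); d=A@np.linalg.solve(K,[u,v,1.]); return C,d/np.linalg.norm(d)
def onz(fn,u,v,z): C,d=ray(fn,u,v); return C+d*(z-C[2])/d[2]
def onplane(fn,u,v,p,n): C,d=ray(fn,u,v); return C+d*(np.dot(np.array(p)-C,n)/np.dot(d,n))
def proj(fn,P):
    K,C,A=load(fn); q=K@(A.T@(np.array(P)-C)); return q[:2]/q[2]
def tri(obs):
    M=np.zeros((3,3));b=np.zeros(3)
    for f,u,v in obs:
        C,d=ray(f,u,v);Q=np.eye(3)-np.outer(d,d);M+=Q;b+=Q@C
    return np.linalg.solve(M,b)
E
python3 - <<'E'
from h import *
print(robot.get_obs())
for n in ('top','side'):
    K,C,A=snap(n,n); print(n,K.tolist(),C,A)
a=cv2.imread('pics/top.png'); b=cv2.imread('pics/side.png')
cv2.imwrite('pics/top2.png',cv2.resize(a,(800,600))); cv2.imwrite('pics/side2.png',cv2.resize(b,(800,600)))
E
```

```text
pics
{'time': 0.0, 'joint_positions': array([ 1.07194242e+00,  8.79287595e-02,  1.37223184e+00, -2.20995291e-05,
        1.68357956e+00, -1.03139241e-01]), 'qvel': array([ 0.00021858,  0.00022158,  0.00031083, -0.00053253, -0.00126065,
        0.00237134]), 'joint_torque': array([-9.32787625e-04, -3.40188611e+01, -3.02422714e+01,  7.17436709e-02,
        3.31708894e-02, -1.76580261e-04]), 'tool_pos': array([0.21177928, 0.50700772, 0.20432988]), 'ee_rot': array([-3.13945430e+00, -1.99251747e-04,  2.74587531e+00]), 'wrist_force': array([-0.08673776,  0.50419528, -1.23167328]), 'wrist_torque': array([ 0.02236685, -0.00656842, -0.02177096]), 'width': 0.09390900188565575}
top [[431.3235093846402, 0.0, 252.39514138375128], [0.0, 431.3235093846402, 188.82180165699177], [0.0, 0.0, 1.0]] [0.29190961 0.0623676  1.42694955] [-2.97547753  0.0197952  -1.59690042]
side [[464.9730648087408, 0.0, 260.42294441678206], [0.0, 464.9730648087408, 187.24787421660335], [0.0, 0.0, 1.0]] [-0.24027593 -0.89280589  0.86782382] [-2.12412142  0.01625253 -0.67424435]
```

View pics/top2.png

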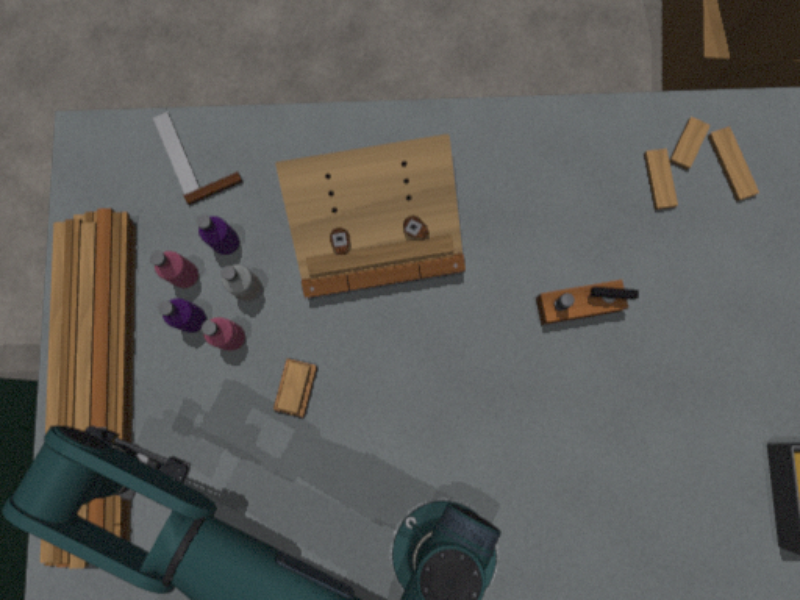

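View pics/side2.png

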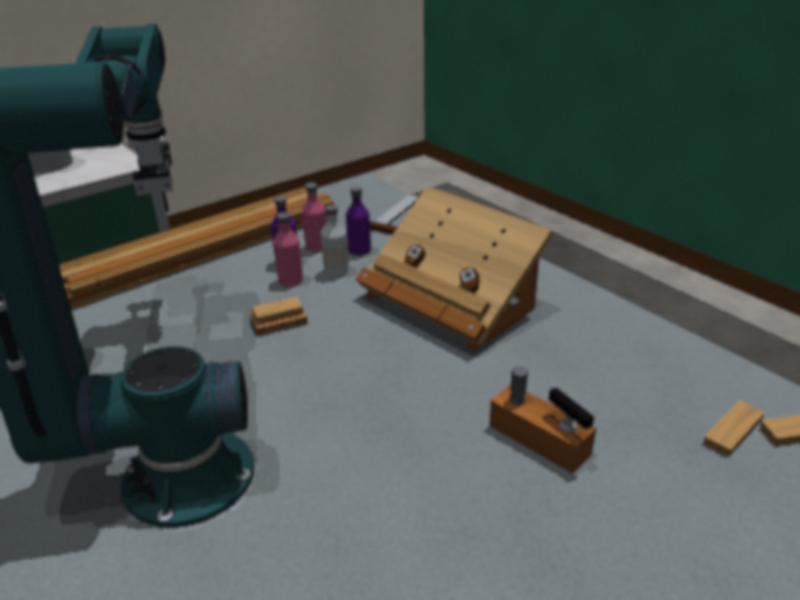

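Run:
```python
from h import *
s=.64
P=lambda u,v,z: print((u,v),onz('top',u*s,v*s,z).round(4))
print('key handle');P(591,292,.112);P(637,294,.112);P(614,293,.112);
print('screwdriver top');P(563,299,.124)
print('rack corners top');P(538,296,.06);P(625,282,.06)
print('cams');P(414,227,.115);P(340,240,.115)
print('board top edge, z~.2');P(278,162,.195);P(449,136,.195)
print('fence low edge');P(308,296,.05);P(465,272,.05)
for n in((614,293,576,407),(563,299,519,371),(414,227,470,275),(340,240,415,252),(278,162,427,188),(449,136,551,235)):
    print(n,tri([('top',n[0]*s,n[1]*s),('side',n[2]*s,n[3]*s)]).round(4))
```

```text
key handle
(591, 292) [ 0.5077 -0.3045  0.112 ]
(637, 294) [ 0.5011 -0.3941  0.112 ]
(614, 293) [ 0.5044 -0.3494  0.112 ]
screwdriver top
(563, 299) [ 0.4935 -0.2459  0.124 ]
rack corners top
(538, 296) [ 0.5111 -0.2106  0.06  ]
(625, 282) [ 0.5349 -0.3899  0.06  ]
cams
(414, 227) [0.6498 0.0396 0.115 ]
(340, 240) [0.6276 0.1886 0.115 ]
board top edge, z~.2
(278, 162) [0.7651 0.2984 0.195 ]
(449, 136) [ 0.8066 -0.032   0.195 ]
fence low edge
(308, 296) [0.5267 0.263  0.05  ]
(465, 272) [ 0.5677 -0.0645  0.05  ]
(614, 293, 576, 407) [ 0.5103 -0.3567  0.1   ]
(563, 299, 519, 371) [ 0.4961 -0.2489  0.1159]
(414, 227, 470, 275) [0.6515 0.0385 0.1144]
(340, 240, 415, 252) [0.6288 0.1881 0.1141]
(278, 162, 427, 188) [0.7641 0.3014 0.1893]
(449, 136, 551, 235) [ 0.8117 -0.0326  0.1813]
```

step_arm([
  [[0, 0, 100, 0, 100], [20, -30, 150, 0.1, 100], [50, -65, 150, 0.2, 100], [80, -100, 150, 0.3, 100], [105, -132, 150, 0.4, 100], [130, -164, 150, 0.5, 100], [155, -196, 150, 0.53, 100], [180, -228, 150, 0.53, 100]],
])

```text
time: 0.77
tool_pos: [0.365, 0.3135, 0.3543]
ee_rot: [3.141, 0.001, -3.006]
wrist_force: [0.9, 0.8, -0.2]
width: 0.0942
```

step_arm([
  [[25, -32, 0, 0, 100], [50, -64, 0, 0, 100], [75, -96, 0, 0, 100], [100, -128, 0, 0, 100], [125, -160, 0, 0, 100], [150, -192, 0, 0, 100], [175, -224, 0, 0, 100], [180, -240, 0, 0, 100]],
])

```text
time: 1.43
tool_pos: [0.5467, 0.071, 0.3511]
ee_rot: [-3.141, -0.003, -3.012]
wrist_force: [-0.1, 0.0, -0.2]
width: 0.0937
```

Run:
```python
from h import *
print(robot.get_obs()); print(snap('wrist','w1'))
cv2.imwrite('pics/w1b.png',cv2.resize(cv2.imread('pics/w1.png'),(800,600)))
```

```text
{'time': 1.4333, 'joint_positions': array([ 2.72345741e-02,  1.11837757e-01,  1.05681454e+00, -1.47078439e-03,
        1.97597695e+00, -1.67398144e+00]), 'qvel': array([-0.31556965,  0.03918873, -0.04826589,  0.03628886,  0.04472206,
       -0.3155682 ]), 'joint_torque': array([ 4.62972522e-01, -3.65546143e+01, -3.15962470e+01, -1.77349658e-01,
       -2.14410952e-02,  6.87529659e-02]), 'tool_pos': array([0.54665505, 0.07103847, 0.35111317]), 'ee_rot': array([-3.14055913, -0.00315947, -3.01175231]), 'wrist_force': array([-0.07577678,  0.00901629, -0.2206853 ]), 'wrist_torque': array([0.02931164, 0.04469959, 0.00045564]), 'width': 0.09370740000321476}
(array([[327.63271642,   0.        , 257.84391232],
       [  0.        , 327.63271642, 196.5258403 ],
       [  0.        ,   0.        ,   1.        ]]), array([0.47828384, 0.06178974, 0.53020506]), array([[-0.12958011,  0.96232584,  0.2390355 ],
       [ 0.99156616,  0.1263307 ,  0.02893277],
       [-0.00235477,  0.24076863, -0.97057968]]))
```

View pics/w1b.png

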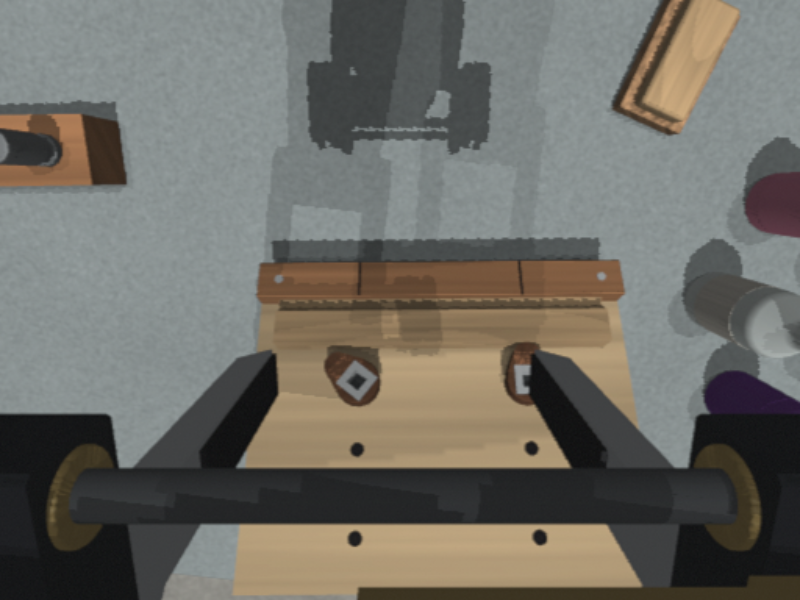

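Run:
```python
from h import *
a=cv2.imread('pics/w1.png')[200:275,180:280]
cv2.imwrite('pics/w1c.png',cv2.resize(a,(800,600),interpolation=cv2.INTER_CUBIC))
```

```text
(no output)
```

View pics/w1c.png

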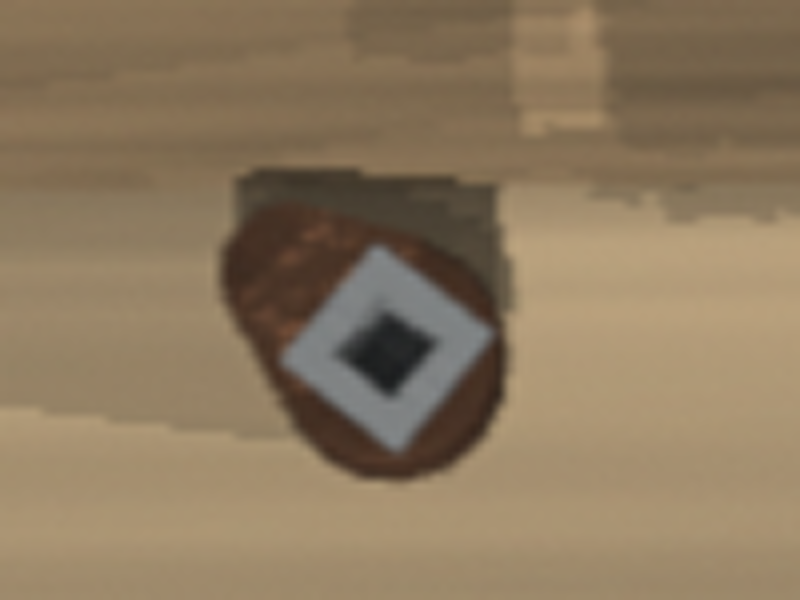

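Run:
```python
from h import *
px=lambda u,v:(180+(u+.5)/8-.5,200+(v+.5)/8-.5)
c=[px(*p) for p in [(379,245),(494,333),(400,453),(280,357)]]
f=lambda u,v:(u*.64,v*.64)
s=.64
w=px(388,349); P=tri([('w1',*w),('top',414*s,227*s),('side',470*s,274*s)]); print('pivot',P, proj('top',P)/s,proj('side',P)/s)
# yaw from fence marks / holes in w1 : hole pairs
for yaw in(.125,.14):
  n=np.array([-np.sin(.6109)*np.cos(yaw),-np.sin(.6109)*np.sin(yaw),np.cos(.6109)])
  ex=np.array([np.cos(.6109)*np.cos(yaw),np.cos(.6109)*np.sin(yaw),np.sin(.6109)]); ey=np.cross(n,ex)
  Q=[onplane('w1',*k,P,n)-P for k in c]
  L=np.array([[q@ex,q@ey] for q in Q])*1000; print(L.round(1), np.degrees([np.arctan2(*(L[(i+1)%4]-L[i])[::-1]) for i in range(4)]).round(1))
  nose=onplane('w1',*px(245,240),P-.002*n,n)-P; print('nose',nose@ex*1000,nose@ey*1000)
  # board y from holes on face (30mm?) and marks
  for a,b in (((357,449),(531,448)),((355,538),(540,537)),((360,278),(520,278)),((357,381),(524,380))):
    A=onplane('w1',a[0]*s,a[1]*s,P-.024*n,n);B=onplane('w1',b[0]*s,b[1]*s,P-.024*n,n);d=B-A
    print('yaw est',np.arctan2(-d[0],d[1]).round(3),np.linalg.norm(d).round(4))
```

```text
pivot [0.65133168 0.04026213 0.11539205] [413.63880674 226.20113679] [468.52304404 274.47357874]
[[-19.    0.2]
 [ -3.7  20.3]
 [ 16.8   5.1]
 [  0.7 -15.7]] [  52.8  -36.6 -127.7  140.8]
nose -20.254094225535976 -23.137788376070162
yaw est 0.134 0.1517
yaw est 0.133 0.1521
yaw est 0.13 0.1578
yaw est 0.135 0.1527
[[-18.9   0.5]
 [ -3.4  20.4]
 [ 16.9   4.9]
 [  0.4 -15.8]] [  52.   -37.4 -128.4  140.1]
nose -20.591461550519245 -22.934447506503687
yaw est 0.138 0.1514
yaw est 0.139 0.1518
yaw est 0.132 0.1575
yaw est 0.138 0.1524
```

step_arm([
  [[0, -30, 0, -0.12, 100], [-10, -55, 0, -0.24, 100], [-15, -80, 0, -0.36, 100], [-20, -110, 0, -0.48, 100], [-25, -140, 0, -0.6, 100], [-30, -170, 0, -0.72, 100], [-35, -200, 0, -0.84, 100], [-40, -230, 0, -0.96, 100]],
])

```text
time: 2.15
tool_pos: [0.5036, -0.1556, 0.3536]
ee_rot: [3.141, -0.001, 2.311]
wrist_force: [0.5, 0.4, -0.1]
width: 0.0943
```

step_arm([
  [[-5, -30, -10, -0.12, 100], [-10, -55, -25, -0.24, 100], [-15, -80, -40, -0.36, 100], [-20, -110, -60, -0.48, 100], [-25, -140, -80, -0.6, 100], [-25, -162, -94, -0.72, 100], [-25, -162, -94, -0.81, 100], [-25, -162, -94, -0.81, 100]],
])

```text
time: 2.82
tool_pos: [0.4783, -0.3171, 0.2572]
ee_rot: [-3.138, -0.003, 1.503]
wrist_force: [-0.3, 0.2, 0.4]
width: 0.0939
```

Run:
```python
from h import *
o=robot.get_obs(); print(o['tool_pos'],o['ee_rot'],o['joint_positions']); snap('wrist','w2')
cv2.imwrite('pics/w2b.png',cv2.resize(cv2.imread('pics/w2.png'),(800,600)))
```

```text
[ 0.47830443 -0.31708821  0.25720736] [-3.13784891e+00 -3.13332659e-03  1.50271585e+00] [-6.84450964e-01  1.40837058e-01  1.21018388e+00  4.02664570e-04
  1.79543782e+00 -6.16287612e-01]
```

View pics/w2b.png

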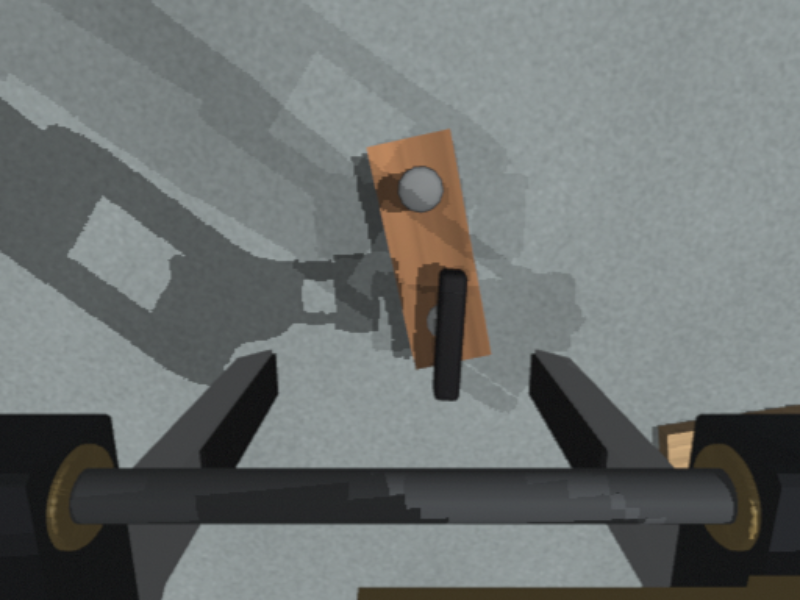

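Run:
```python
from h import *
o=robot.get_obs(); print(o['tool_pos'],o['ee_rot'][2]); s=.64
A=onz('w2',454*s,273*s,.110);B=onz('w2',447*s,398*s,.110); print(A,B,(A+B)/2,np.linalg.norm(A-B),np.arctan2(*(A-B)[1::-1]))
print('screwdriver',onz('w2',420*s,188*s,.124))
c=[onz('w2',u*s,v*s,.06) for u,v in((368,148),(451,130),(490,354),(417,368))]
c=np.array(c);print(c,np.linalg.norm(c[1]-c[0]),np.linalg.norm(c[2]-c[1]),c.mean(0))
d=(c[1]-c[2]+c[0]-c[3]);print('rack yaw', np.arctan2(d[1],d[0])); d/=np.linalg.norm(d); print('holes',c.mean(0)+.05*d,c.mean(0)-.05*d)
```

```text
[ 0.4789192  -0.31666185  0.25876186] 1.5073239020903577
[ 0.51255552 -0.30845613  0.11      ] [ 0.50394412 -0.39517068  0.11      ] [ 0.50824982 -0.35181341  0.11      ] 0.08714108436765523 1.4718134852989924
screwdriver [ 0.49345822 -0.25331672  0.124     ]
[[ 0.46038748 -0.22464514  0.06      ]
 [ 0.51914493 -0.21662687  0.06      ]
 [ 0.54184181 -0.38324405  0.06      ]
 [ 0.4847     -0.39098566  0.06      ]] 0.05930202787412919 0.16815598393917883 [ 0.50151856 -0.30387543  0.06      ]
rack yaw 1.7110565821324621
holes [ 0.49452852 -0.25436645  0.06      ] [ 0.5085086  -0.35338441  0.06      ]
```

step_arm([
  [[29, -36, -20, -0.035, 100], [29, -36, -60, -0.035, 100], [29, -36, -95, -0.035, 100], [29, -36, -130, -0.035, 100], [29, -36, -155, -0.035, 100], [29, -36, -168, -0.035, 100], [29, -36, -168, -0.035, 100], [29, -36, -168, -0.035, 60]],
])

```text
time: 3.53
tool_pos: [0.5089, -0.3526, 0.0929]
ee_rot: [3.14, 0.001, 1.473]
wrist_force: [0.2, -0.0, 0.7]
width: 0.0905
```

step_arm([
  [[0, 0, 0, 0, 25], [0, 0, 0, 0, 0], [0, 0, 0, 0, 0], [0, 0, 0, 0, 0], [0, 0, 0, 0, 0], [0, 0, 0, 0, 0]],
])

```text
time: 4.03
tool_pos: [0.5083, -0.3532, 0.0923]
ee_rot: [3.141, 0.0, 1.471]
wrist_force: [-0.1, 0.4, -0.5]
width: 0.0505
```

step_arm([
  [[0, 0, 0, 0, 0], [0, 0, 0, 0, 0], [0, 0, 0, 0, 0], [0, 0, 0, 0, 0], [0, 0, 0, 0, 0], [0, 0, 0, 0, 0], [0, 0, 0, 0, 0]],
])

```text
time: 4.62
tool_pos: [0.5079, -0.353, 0.0916]
ee_rot: [-3.141, -0.0, 1.471]
wrist_force: [-0.5, 0.2, -0.6]
width: 0.0177
```

Run:
```python
import numpy as np
# lift/pivot geometry: key coordinates, target pose with theta
yaw=.135
for th in (.90,.913,.93):
    c,s=np.cos(.6109),np.sin(.6109)
    R0=np.array([[np.cos(yaw),-np.sin(yaw),0],[np.sin(yaw),np.cos(yaw),0],[0,0,1]])
    ex=R0@[c,0,s]; ey=R0@[0,1,0]; a=R0@[-s,0,c]
    h=np.cos(th)*ex+np.sin(th)*ey
    az=np.arctan2(h[1],h[0]); el=np.degrees(np.arcsin(h[2]))
    y=np.cross(a,h); print(th,'az',az.round(3),'el',el.round(1),'err',np.degrees(np.arcsin(y[2])).round(1),'h',h.round(3),'a',a.round(3),'y',y.round(3))
```

```text
0.9 az 1.129 el 20.9 err -26.7 h [0.399 0.845 0.357] a [-0.568 -0.077  0.819] y [-0.719  0.53  -0.449]
0.913 az 1.142 el 20.5 err -27.0 h [0.39  0.852 0.351] a [-0.568 -0.077  0.819] y [-0.725  0.519 -0.454]
0.93 az 1.157 el 20.1 err -27.4 h [0.377 0.86  0.343] a [-0.568 -0.077  0.819] y [-0.731  0.504 -0.46 ]
```

step_arm([
  [[0, 0, 10, 0, 0], [0, 0, 25, 0, 0], [0, 0, 35, 0, 0], [0, 0, 35, 0, 0], [0, 0, 35, 0, 0]],
])

```text
time: 5.03
tool_pos: [0.5087, -0.3533, 0.1278]
ee_rot: [3.14, 0.001, 1.471]
wrist_force: [-0.2, -0.1, -3.3]
width: 0.0178
```

step_arm([
  [[-0.5, -5, 0, 0, 0], [-1, -10, 0, 0, 0], [-1.5, -15, -1, 0, 0], [-2, -20, -2, 0, 0], [-2.5, -25, -4, 0, 0], [-3, -31, -5, 0, 0], [-3, -31, -5, 0, 0]],
])

```text
time: 5.62
tool_pos: [0.5044, -0.3851, 0.1207]
ee_rot: [-3.14, -0.0, 1.47]
wrist_force: [-1.5, 2.2, -1.3]
width: 0.0179
```

Run:
```python
from h import *
o=robot.get_obs(); print(o['tool_pos'],o['ee_rot'],o['wrist_force'],o['wrist_torque'],o['width']); snap('side','s3')
a=cv2.imread('pics/s3.png')[180:300,280:440]
cv2.imwrite('pics/s3b.png',cv2.resize(a,(800,600),interpolation=cv2.INTER_CUBIC))
```

```text
[ 0.50442839 -0.38509867  0.12073811] [-3.14011093e+00 -2.45852471e-04  1.46964709e+00] [-1.51684828  2.15703213 -1.2881502 ] [0.57874776 0.61203626 0.08734953] 0.01792867806059121
```

View pics/s3b.png

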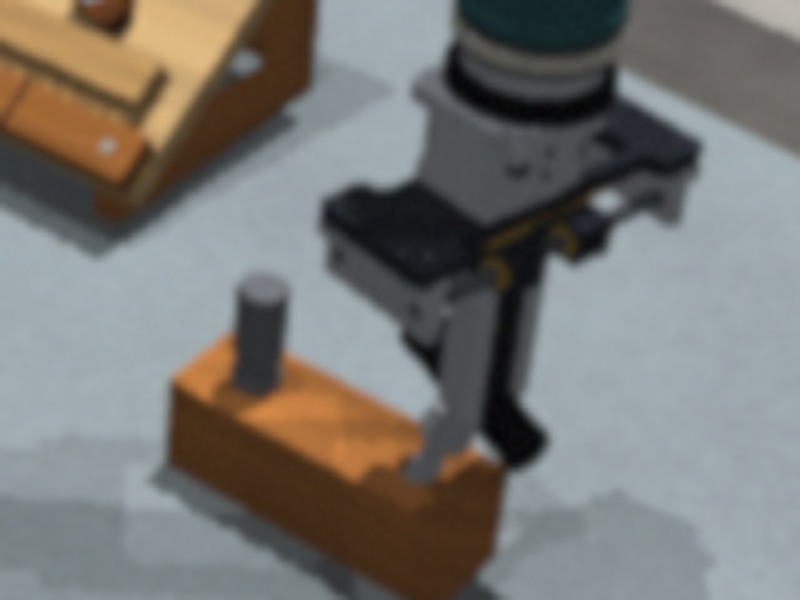

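step_arm([
  [[0, 0, 40, 0, 0], [0, 0, 80, 0, 0], [0, 10, 119, 0, 0], [5, 40, 125, 0, 0], [15, 75, 125, -0.05, 0], [25, 110, 125, -0.1, 0], [35, 145, 125, -0.15, 0], [45, 180, 125, -0.2, 0]],
])

```text
time: 6.33
tool_pos: [0.5515, -0.2039, 0.2472]
ee_rot: [3.137, 0.002, 1.267]
wrist_force: [0.9, -1.2, -2.1]
width: 0.0179
```

step_arm([
  [[10, 35, 0, -0.05, 0], [20, 70, 0, -0.1, 0], [30, 105, 0, -0.128, 0], [40, 140, 0, -0.128, 0], [50, 175, 0, -0.128, 0], [60, 205, -10, -0.128, 0], [66, 213, -20, -0.128, 0], [66, 213, -20, -0.128, 0]],
])

```text
time: 7.0
tool_pos: [0.617, 0.011, 0.2237]
ee_rot: [-3.14, 0.001, 1.146]
wrist_force: [-1.2, -0.1, -3.2]
width: 0.0175
```

step_arm([
  [[0, 0, 0, 0, 0], [0, 0, 0, 0, 0]],
])

```text
time: 7.17
tool_pos: [0.6165, 0.0073, 0.2269]
ee_rot: [3.14, 0.001, 1.141]
wrist_force: [0.3, 0.4, -2.1]
width: 0.0177
```

Run:
```python
from h import *
o=robot.get_obs(); print(o['tool_pos'],o['ee_rot'],o['width'],o['qvel']); snap('wrist','w4')
cv2.imwrite('pics/w4b.png',cv2.resize(cv2.imread('pics/w4.png'),(800,600),interpolation=cv2.INTER_CUBIC))
```

```text
[0.61645627 0.00725184 0.22689331] [3.14025523e+00 1.04597268e-03 1.14099843e+00] 0.017747052730553096 [-0.01494429 -0.01293199 -0.00775129  0.00608962  0.00358316  0.00213067]
```

View pics/w4b.png

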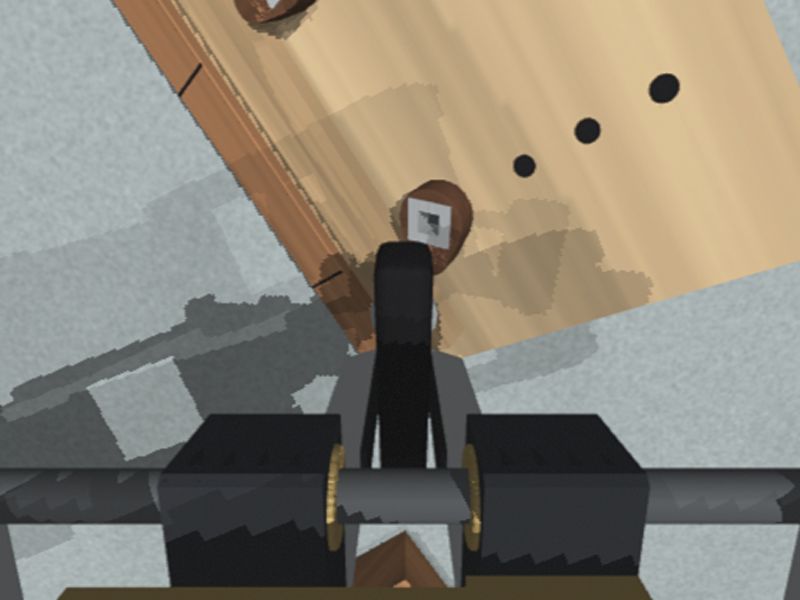

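Run:
```python
from h import *
s=.64
w=lambda u,v:(180+(u+.5)/8-.5,200+(v+.5)/8-.5)
M2=tri([('w1',*w(388,349)),('w4',429*s,222.5*s)]);print('M w1+w4',M2)
M3=tri([('w1',*w(388,349)),('w4',429*s,222.5*s),('top',414*s,227*s),('side',470*s,274*s)]);print('all',M3)
c=[(409,198),(452,206),(447,248),(408,240)]
yaw=.135;cc,ss=np.cos(.6109),np.sin(.6109)
R0=np.array([[np.cos(yaw),-np.sin(yaw),0],[np.sin(yaw),np.cos(yaw),0],[0,0,1]])
ex=R0@[cc,0,ss];ey=R0@[0,1,0];n=R0@[-ss,0,cc]
L=np.array([[q@ex,q@ey] for q in [onplane('w4',u*s,v*s,M3,n)-M3 for u,v in c]])*1000
print(L.round(1),[np.degrees(np.arctan2(*(L[(i+1)%4]-L[i])[::-1])).round(1) for i in range(4)])
mk=onplane('w4',328*s,279*s,M3-.024*n+.02*n,n)-M3; print('mark dy',mk@ey,'dx',mk@ex)
snap('side','s5'); print(proj('s5',M3))
p=proj('s5',M3).astype(int); x,y=max(p[0]-60,0),max(p[1]-75,0); print(x,y)
cv2.imwrite('pics/s5b.png',cv2.resize(cv2.imread('pics/s5.png')[y:y+105,x:x+140],(800,600),interpolation=cv2.INTER_CUBIC))
```

```text
M w1+w4 [0.65029051 0.04253274 0.1151289 ]
all [0.65112994 0.04085312 0.11525096]
[[ -3.6  19. ]
 [ 17.7   3.6]
 [  0.6 -16. ]
 [-20.1  -1.5]] [np.float64(-36.0), np.float64(-131.1), np.float64(145.1), np.float64(51.3)]
mark dy 2.6773688110953054e-05 dx -0.10156634547844652
[299.68134797 175.65058005]
239 100
```

View pics/s5b.png

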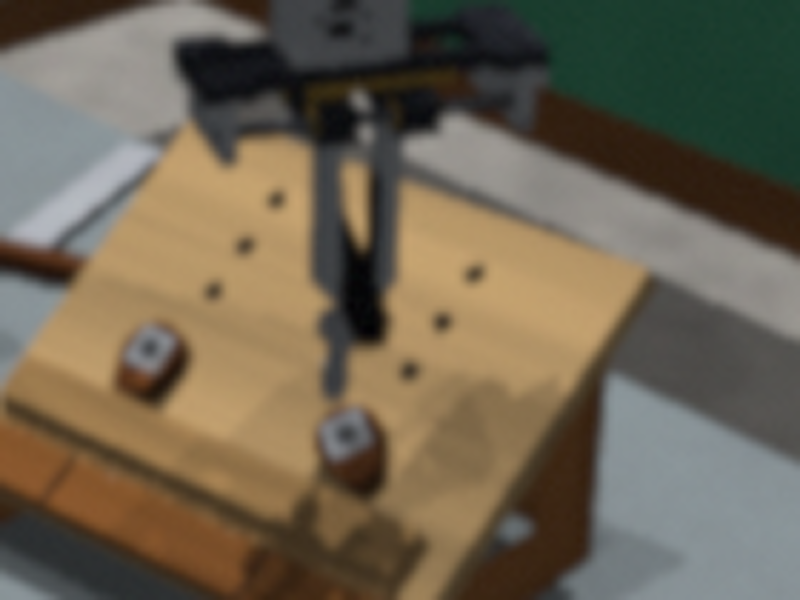

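```bash
cat >> h.py <<'E'
yaw=.135;cc,ss=np.cos(.6109),np.sin(.6109)
R0=np.array([[np.cos(yaw),-np.sin(yaw),0],[np.sin(yaw),np.cos(yaw),0],[0,0,1]])
ex=R0@[cc,0,ss];ey=R0@[0,1,0];n=R0@[-ss,0,cc]
M=np.array([.6508,.0415,.1152])
def tip(tcp,az,tau,dz=.0084,l=.09,sh=0):
    u=np.array([np.cos(az),np.sin(az),0]);k=np.cos(tau)*np.array([0,0,1])-np.sin(tau)*u
    return np.array(tcp)+[0,0,dz]+sh*u-l*k
E
python3 - <<'E'
from h import *
o=robot.get_obs();T=o['tool_pos'];az=o['ee_rot'][2];print(T,az)
cr=lambda p:((np.array(p)+.5-[239,100])*5.714-.5).round(0)
for t in (18,20,22,24,26,28):
    P=tip(T,az,np.radians(t)); C=tip(T,az,np.radians(t),l=.037); E=tip(T,az,np.radians(t),l=0)-.045*np.array([np.cos(az)*np.cos(np.radians(t)),np.sin(az)*np.cos(np.radians(t)),np.sin(np.radians(t))])
    print(t,P.round(4),'side',cr(proj('s5',P)),'collar',cr(proj('s5',C)),'low end',cr(proj('s5',E)),'rel M',((P-M)@np.array([ex,ey,n]).T*1000).round(1))
    u=np.array([np.cos(az)*np.cos(np.radians(t)),np.sin(az)*np.cos(np.radians(t)),np.sin(np.radians(t))]);k=np.cross(u,[-u[1],u[0],0]);k/=np.linalg.norm(k);k*=np.sign(k[2])
    E2=tip(T,az,np.radians(t),l=0)+.045*u; print('   w4 high end bottom/top',proj('w4',E2-.012*k)/.64,proj('w4',E2+.012*k)/.64)
E
```

```text
[0.61648043 0.00708779 0.22767679] 1.1402578847233222
18 [0.6281 0.0324 0.1505] side [330. 399.] collar [342. 331.] low end [376. 342.] rel M [ 0.8 -6.  42.5]
   w4 high end bottom/top [399.59376052 254.06622582] [399.26400309 291.17971327]
20 [0.6293 0.0351 0.1515] side [329. 394.] collar [341. 329.] low end [376. 344.] rel M [ 2.7 -3.5 42.4]
   w4 high end bottom/top [399.57204207 255.14694042] [399.24314178 295.29259345]
22 [0.6306 0.0377 0.1526] side [327. 390.] collar [341. 327.] low end [375. 346.] rel M [ 4.6 -1.  42.5]
   w4 high end bottom/top [399.55011987 256.41984663] [399.22270344 299.59935357]
24 [0.6318 0.0404 0.1539] side [326. 386.] collar [340. 325.] low end [375. 348.] rel M [ 6.6  1.4 42.6]
   w4 high end bottom/top [399.52802324 257.88828702] [399.20274082 304.09498203]
26 [0.6329 0.0429 0.1552] side [324. 381.] collar [339. 323.] low end [374. 350.] rel M [ 8.6  3.8 42.8]
   w4 high end bottom/top [399.50578342 259.55530577] [399.18330709 308.77366712]
28 [0.6341 0.0455 0.1566] side [323. 376.] collar [339. 321.] low end [374. 352.] rel M [10.7  6.2 43.1]
   w4 high end bottom/top [399.48343365 261.42361159] [399.1644555  313.62878702]
```

Run:
```python
from h import *
from scipy.optimize import least_squares
o=robot.get_obs();T=o['tool_pos'];az=o['ee_rot'][2]
cr=lambda p:(np.array(p)+.5-[239,100])*5.714-.5
def ks(x):
    t,sh,dz=x; u=np.array([np.cos(az),np.sin(az),0]); h=np.cos(t)*u+[0,0,np.sin(t)]; return h
def f(x,full=False):
    t,sh,dz=x; h=ks(x); C=tip(T,az,t,dz,0,sh);k=(C-tip(T,az,t,dz,1,sh))
    r=[cr(proj('s5',C-.09*k))-[332,394],cr(proj('s5',C-.039*k))-[333,325],cr(proj('s5',C-.045*h))-[365,333]]
    r=np.concatenate(r)/5.7; w=(proj('w4',C+.045*h-.012*k)/.64-[404,242])*.64
    res=np.concatenate([r,w/2])
    return (res,C-.09*k) if full else np.append(res,(dz-.0084)/.002)
s=least_squares(f,[.36,.004,.0084]);print(np.degrees(s.x[0]),s.x[1:],f(s.x).round(2));P=f(s.x,1)[1]
print(P,((P-M)@np.array([ex,ey,n]).T*1000).round(1), 'world M-P mm',((M-P)*1000).round(1))
print('direct side: tip minus M shift in crop', cr(proj('s5',M)), cr(proj('s5',P)))
```

```text
17.875775315432158 [0.00442842 0.00952809] [-0.68 -0.12  1.09  0.49  1.48  0.53 -1.42 -0.34  0.56]
[0.62985862 0.03621686 0.15154969] [ 3.3 -2.4 42.1] world M-P mm [ 20.9   5.3 -36.3]
direct side: tip minus M shift in crop [347.86790188 434.45014033] [328.10052323 393.29090218]
```

step_arm([
  [[5, 2, 0, 0, 0], [10, 4, -10, 0, 0], [14, 5, -22, 0, 0], [16, 5, -30, 0, 0], [16, 5, -30, 0, 0], [16, 5, -30, 0, 0]],
])

```text
time: 7.77
tool_pos: [0.6315, 0.014, 0.1946]
ee_rot: [-3.138, 0.001, 1.143]
wrist_force: [-0.3, -1.0, -1.8]
width: 0.0181
```

Run:
```python
from h import *
o=robot.get_obs();print(o['tool_pos'],o['ee_rot'],o['wrist_force'])
snap('side','s6');snap('wrist','w6')
a=cv2.resize(cv2.imread('pics/s6.png')[130:205,265:340],(600,600),interpolation=cv2.INTER_CUBIC)
b=cv2.resize(cv2.imread('pics/w6.png')[90:240,225:275],(200,600),interpolation=cv2.INTER_CUBIC)
cv2.imwrite('pics/c6.png',np.hstack([a,b]))
```

```text
[0.63148307 0.01402741 0.19461572] [-3.13812530e+00  1.44052869e-03  1.14282392e+00] [-0.3445219  -0.97667039 -1.75249376]
```

View pics/c6.png

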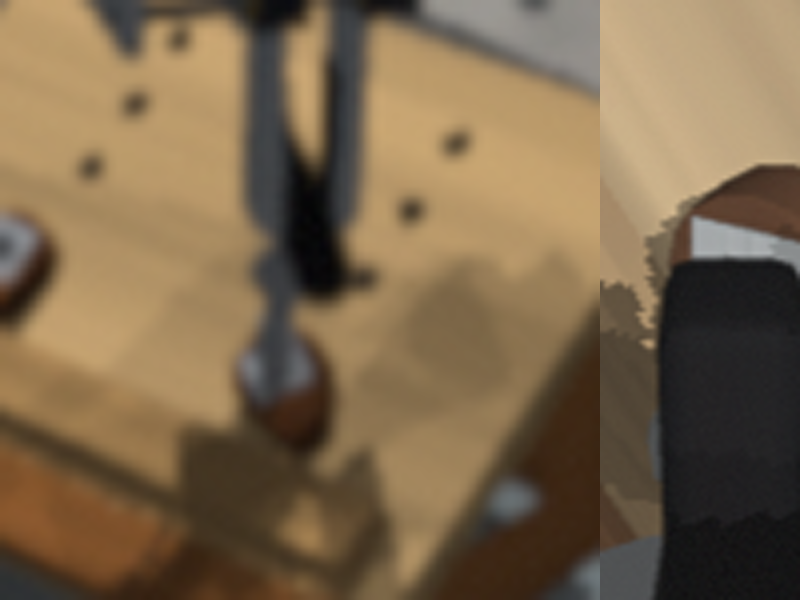

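Run:
```python
from h import *
g=cv2.imread('pics/s6.png')[155:190,285:320]
g=cv2.resize(g,(595,595),interpolation=cv2.INTER_CUBIC); g=cv2.convertScaleAbs(g,alpha=1.6,beta=-40)
cv2.imwrite('pics/d6.png',g)
cr=lambda p:((np.array(p)+.5-[285,155])*17-.5).round(0)
for nm,P in (('M',M),('M+8n',M+.008*n),('ex5',M+.005*ex),('ey5',M+.005*ey)): print(nm,cr(proj('s6',P)))
o=robot.get_obs();T=o['tool_pos'];az=o['ee_rot'][2]
P=tip(T,az,np.radians(19),.009,.09,.004);print(P,cr(proj('s6',P)),((P-M)@np.array([ex,ey,n]).T*1000).round(1))
```

```text
M [254. 359.]
M+8n [239. 338.]
ex5 [268. 337.]
ey5 [233. 350.]
[0.6459847  0.04425916 0.12057895] [226. 337.] [-0.5  3.4  6.9]
```

View pics/d6.png

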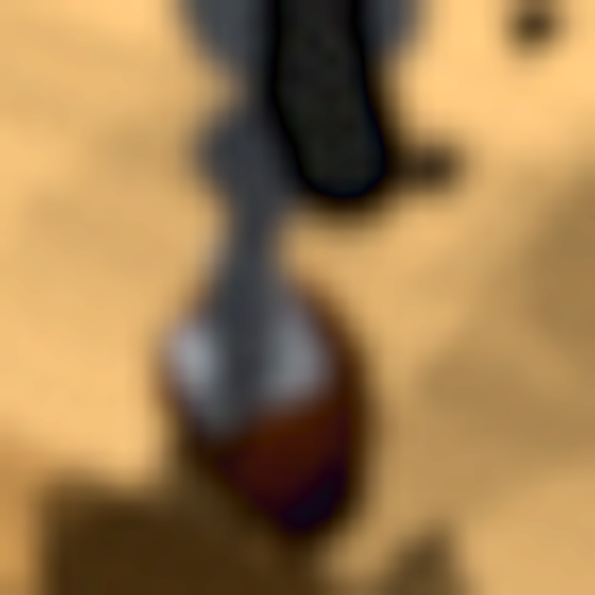

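step_arm([
  [[2, 0.3, -3.3, 0, 0], [4.5, 0.6, -6.5, 0, 0], [4.5, 0.6, -6.5, 0, 0], [4.5, 0.6, -6.5, 0, 0]],
])

```text
time: 8.2
tool_pos: [0.6367, 0.0143, 0.1927]
ee_rot: [3.14, 0.0, 1.143]
wrist_force: [-3.4, -0.0, 5.2]
width: 0.0176
```

step_arm([
  [[1.1, 0.2, -1.6, 0, 0], [1.1, 0.2, -1.6, 0, 0], [1.1, 0.2, -1.6, 0, 0]],
])

```text
time: 8.45
tool_pos: [0.6372, 0.0142, 0.1925]
ee_rot: [3.14, 0.001, 1.143]
wrist_force: [-6.4, -1.7, 10.6]
width: 0.0176
```

step_arm([
  [[1.1, 0.2, -1.6, 0, 0], [1.1, 0.2, -1.6, 0, 0], [1.1, 0.2, -1.6, 0, 0]],
])

```text
time: 8.7
tool_pos: [0.638, 0.0141, 0.1924]
ee_rot: [3.139, 0.001, 1.142]
wrist_force: [-8.6, -2.6, 14.2]
width: 0.0178
```

step_arm([
  [[-1.2, 0.9, -0.8, 0, 0], [-2.4, 1.7, -1.5, 0, 0], [-2.4, 1.7, -1.5, 0, 0]],
])

```text
time: 8.95
tool_pos: [0.637, 0.0146, 0.1923]
ee_rot: [3.133, 0.001, 1.141]
wrist_force: [-6.8, -3.7, 15.7]
width: 0.0175
```

step_arm([
  [[-1.2, 0.9, -0.8, 0, 0], [-2.4, 1.7, -1.5, 0, 0], [-2.4, 1.7, -1.5, 0, 0]],
])

```text
time: 9.2
tool_pos: [0.6358, 0.0164, 0.1894]
ee_rot: [3.132, -0.0, 1.141]
wrist_force: [-0.7, -2.2, -1.8]
width: 0.0178
```

Run:
```python
from h import *
o=robot.get_obs();print(o['tool_pos'],o['wrist_force'])
hh=np.array([.39,.852,.351]);yk=np.array([-.725,.519,-.454])
B=np.array([.6367,.0143,.1927])
for p in ([.6372,.0142,.1925],[.638,.0141,.1924],o['tool_pos']): d=(np.array(p)-B)*1000; print('h %.1f yk %.1f n %.1f'%(d@hh,d@yk,d@n))
```

```text
[0.63578653 0.0164489  0.18937216] [-0.73090607 -2.23177253 -1.84467575]
h 0.0 yk -0.3 n -0.4
h 0.2 yk -0.9 n -1.0
h 0.3 yk 3.3 n -2.4
```

step_arm([
  [[1.1, 0.2, -1.6, 0, 0], [1.1, 0.2, -1.6, 0, 0], [1.1, 0.2, -1.6, 0, 0]],
])

```text
time: 9.45
tool_pos: [0.6366, 0.0169, 0.1858]
ee_rot: [3.135, 0.001, 1.141]
wrist_force: [-1.3, -4.5, 9.0]
width: 0.018
```

step_arm([
  [[1.1, 0.2, -1.6, 0, 0], [1.1, 0.2, -1.6, 0, 0], [1.1, 0.2, -1.6, 0, 0]],
])

```text
time: 9.7
tool_pos: [0.637, 0.0169, 0.1855]
ee_rot: [3.135, 0.001, 1.141]
wrist_force: [-4.3, -5.6, 13.5]
width: 0.0179
```

step_arm([
  [[1.1, 0.2, -1.6, 0, 0], [1.1, 0.2, -1.6, 0, 0], [1.1, 0.2, -1.6, 0, 0]],
])

```text
time: 9.95
tool_pos: [0.6375, 0.0169, 0.1853]
ee_rot: [3.136, 0.002, 1.141]
wrist_force: [-7.8, -4.9, 18.8]
width: 0.0176
```

step_arm([
  [[-2, 1.2, -0.4, 0, 0], [-4.2, 2.5, -0.8, 0, 0], [-6.5, 3.8, -1.2, 0, 0], [-6.5, 3.8, -1.2, 0, 0]],
])

```text
time: 10.28
tool_pos: [0.6351, 0.0186, 0.1853]
ee_rot: [3.123, 0.001, 1.139]
wrist_force: [0.5, -7.8, 16.0]
width: 0.0177
```

step_arm([
  [[-2, 1.2, -0.4, 0, 0], [-4.2, 2.5, -0.8, 0, 0], [-6.5, 3.8, -1.2, 0, 0], [-6.5, 3.8, -1.2, 0, 0]],
])

```text
time: 10.62
tool_pos: [0.6307, 0.0224, 0.1845]
ee_rot: [3.119, -0.002, 1.139]
wrist_force: [4.4, -8.3, 15.4]
width: 0.0186
```

```bash
cat >> h.py <<'E'
hh=np.array([.39,.852,.351]);yk=np.array([-.725,.519,-.454])
def rep():
    o=robot.get_obs();C=o['tool_pos']+[0,0,.009]; d=(C-M)*1000
    print('t',o['time'],'tcp',o['tool_pos'].round(4),'C-M: h %.1f yk %.1f n %.1f'%(d@hh,d@yk,d@n),'F',o['wrist_force'].round(1),'T',o['wrist_torque'].round(2),'w',round(o['width'],4),o['ee_rot'].round(3))
E
python3 -c "
from h import *
rep()"
```

```text
t 10.6167 tcp [0.6307 0.0224 0.1845] C-M: h 3.4 yk -30.9 n 77.0 F [ 4.4 -8.3 15.4] T [-2.   -1.51 -0.32] w 0.0186 [ 3.119e+00 -2.000e-03  1.139e+00]
```

step_arm([
  [[-2.3, 0.9, -1.1, 0, 0], [-4.6, 1.8, -2.2, 0, 0], [-7, 2.8, -3.3, 0, 0], [-7, 2.8, -3.3, 0, 0]],
])

```text
time: 10.95
tool_pos: [0.6236, 0.0264, 0.1805]
ee_rot: [3.121, -0.003, 1.14]
wrist_force: [4.3, -5.9, 13.3]
width: 0.0204
```

```bash
python3 -c "
from h import *
rep()"
```

```text
t 10.95 tcp [0.6236 0.0264 0.1805] C-M: h 2.6 yk -21.8 n 77.5 F [ 4.3 -5.9 13.3] T [-1.48 -1.56 -0.27] w 0.0204 [ 3.121e+00 -3.000e-03  1.140e+00]
```

step_arm([
  [[-2.3, 0.9, -1.1, 0, 0], [-4.6, 1.8, -2.2, 0, 0], [-7, 2.8, -3.3, 0, 0], [-7, 2.8, -3.3, 0, 0]],
])

```text
time: 11.28
tool_pos: [0.6166, 0.0297, 0.1759]
ee_rot: [3.122, -0.004, 1.14]
wrist_force: [5.6, -5.9, 10.6]
width: 0.0222
```

```bash
python3 -c "
from h import *
rep()"
```

```text
t 11.2833 tcp [0.6166 0.0297 0.1759] C-M: h 1.1 yk -13.0 n 77.4 F [ 5.6 -5.9 10.6] T [-1.33 -1.77 -0.28] w 0.0222 [ 3.122 -0.004  1.14 ]
```

step_arm([
  [[-2.1, 0.9, -1.3, 0, 0], [-4.2, 1.9, -2.7, 0, 0], [-6.4, 2.9, -4.1, 0, 0], [-6.4, 2.9, -4.1, 0, 0]],
])

```text
time: 11.62
tool_pos: [0.6101, 0.0329, 0.1713]
ee_rot: [3.123, -0.004, 1.141]
wrist_force: [6.2, -4.2, 9.5]
width: 0.0234
```

```bash
python3 -c "
from h import *
rep()"
```

```text
t 11.6167 tcp [0.6101 0.0329 0.1713] C-M: h -0.3 yk -4.5 n 77.1 F [ 6.2 -4.2  9.5] T [-1.17 -1.83 -0.25] w 0.0234 [ 3.123 -0.004  1.141]
```

step_arm([
  [[-1.6, 0.7, -1.4, 0, 0], [-3.2, 1.4, -3, 0, 0], [-3.2, 1.4, -3, 0, 0]],
])

```text
time: 11.87
tool_pos: [0.6074, 0.0342, 0.1686]
ee_rot: [3.122, -0.004, 1.141]
wrist_force: [6.1, -4.9, 8.5]
width: 0.0243
```

```bash
python3 -c "
from h import *
rep()"
```

```text
t 11.8667 tcp [0.6074 0.0342 0.1686] C-M: h -1.2 yk -0.7 n 76.4 F [ 6.1 -4.9  8.5] T [-1.15 -2.01 -0.3 ] w 0.0243 [ 3.122 -0.004  1.141]
```

step_arm([
  [[-1, 1, -2, 0, 0], [-1.5, 1.8, -4, 0, 0], [-1, 2, -5.5, 0, 0], [-1, 2, -5.5, 0, 0]],
])

```text
time: 12.2
tool_pos: [0.6055, 0.0358, 0.1658]
ee_rot: [3.122, -0.003, 1.141]
wrist_force: [0.2, -6.4, 18.2]
width: 0.0246
```

```bash
python3 -c "
from h import *
rep()"
```

```text
t 12.2 tcp [0.6055 0.0358 0.1658] C-M: h -1.6 yk 2.8 n 75.0 F [ 0.2 -6.4 18.2] T [-1.41 -0.88 -0.24] w 0.0246 [ 3.122e+00 -3.000e-03  1.141e+00]
```

step_arm([
  [[1.2, 1, -4.7, 0, 0], [1.2, 1, -4.7, 0, 0], [1.2, 1, -4.7, 0, 0]],
])

```text
time: 12.45
tool_pos: [0.6044, 0.0367, 0.1641]
ee_rot: [3.125, -0.001, 1.141]
wrist_force: [-9.3, -6.4, 27.9]
width: 0.0256
```

```bash
python3 -c "
from h import *
rep()
snap('side','s7');snap('wrist','w7')
a=cv2.resize(cv2.imread('pics/s7.png')[130:205,265:340],(600,600),interpolation=cv2.INTER_CUBIC)
b=cv2.resize(cv2.imread('pics/w7.png')[90:240,225:275],(200,600),interpolation=cv2.INTER_CUBIC)
cv2.imwrite('pics/c7.png',np.hstack([a,b]))"
```

```text
t 12.45 tcp [0.6044 0.0367 0.1641] C-M: h -1.9 yk 4.8 n 74.2 F [-9.3 -6.4 27.9] T [-1.44  1.08 -0.24] w 0.0256 [ 3.125e+00 -1.000e-03  1.141e+00]
```

Run:
```python
from h import *
a=cv2.resize(cv2.imread('pics/s7.png')[125:200,265:315],(400,600),interpolation=cv2.INTER_CUBIC); a=cv2.convertScaleAbs(a,alpha=1.4,beta=-20)
b=a.copy()
cr=lambda p:tuple(int(x) for x in (np.array(p)+.5-[265,125])*8-.5)
D=.076
for P,c in ((M+D*n+.045*hh,(0,255,0)),(M+D*n-.045*hh,(0,255,0)),(M+.036*n,(0,0,255)),(M+.036*n+.014*ey,(0,0,255)),(M+.036*n-.014*ey,(0,0,255)),(M,(255,0,255)),(M+.01*n,(255,0,255))):
    cv2.circle(b,cr(proj('s7',P)),4,c,-1)
cv2.imwrite('pics/c7.png',np.hstack([a,b]))
```

```text
(no output)
```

View pics/c7.png

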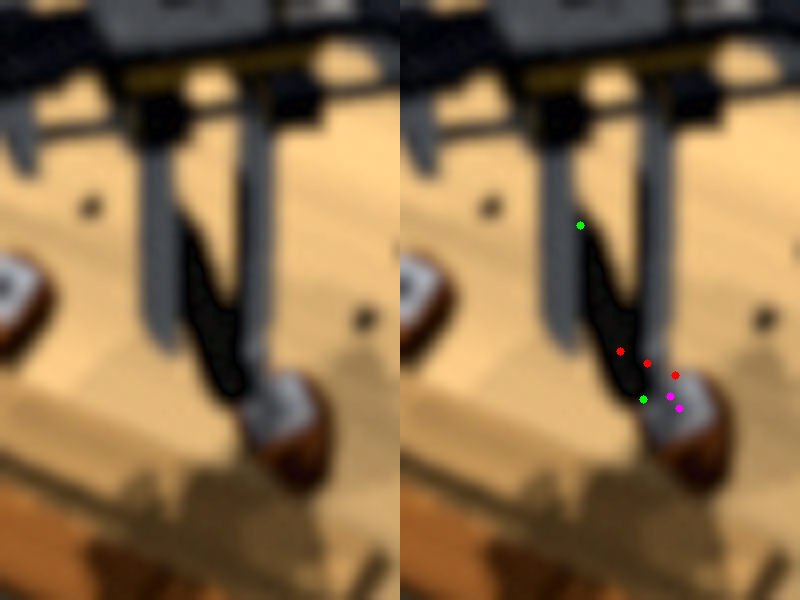

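step_arm([
  [[2.2, -1.6, 1.4, 0.08, 0], [2.2, -1.6, 0, 0.08, 0], [2.2, -1.6, 0, -0.08, 0], [3, -2, -0.5, -0.08, 0], [4, -2.8, 0.5, 0, 0], [4, -2.8, 0.5, 0, 0]],
])

```text
time: 13.05
tool_pos: [0.6058, 0.0336, 0.1642]
ee_rot: [3.131, 0.002, 1.143]
wrist_force: [-14.9, -6.9, 32.0]
width: 0.0252
```

```bash
python3 -c "
from h import *
rep()"
```

```text
t 13.05 tcp [0.6058 0.0336 0.1642] C-M: h -4.0 yk 2.2 n 73.7 F [-14.9  -6.9  32. ] T [-1.55  2.29 -0.3 ] w 0.0252 [3.131e+00 2.000e-03 1.143e+00]
```

step_arm([
  [[-1.4, 1, -2.5, 0.08, 0], [-1.4, 1, -2.5, 0.08, 0], [-1.4, 1, -2.5, -0.08, 0], [-1.4, 1, -2.5, -0.08, 0], [0, 0, -2, 0, 0], [0, 0, -2, 0, 0]],
])

```text
time: 13.55
tool_pos: [0.6062, 0.0335, 0.1633]
ee_rot: [3.129, 0.002, 1.143]
wrist_force: [-15.3, -7.0, 35.0]
width: 0.0252
```

```bash
python3 -c "
from h import *
rep()"
```

```text
t 13.55 tcp [0.6062 0.0335 0.1633] C-M: h -4.2 yk 2.3 n 72.8 F [-15.3  -7.   35. ] T [-1.56  2.36 -0.27] w 0.0252 [3.129e+00 2.000e-03 1.143e+00]
```

step_arm([
  [[-1.5, -0.2, 2, 0, 0], [-2.8, -0.4, 4.1, -0.08, 0], [-2.8, -0.4, 4.1, -0.16, 0], [-2.8, -0.4, 4.1, -0.24, 0], [-2.8, -0.4, 4.1, -0.32, 0], [-2.8, -0.4, 4.1, -0.4, 0], [-2.8, -0.4, 4.1, -0.4, 0]],
])

```text
time: 14.13
tool_pos: [0.6038, 0.0353, 0.161]
ee_rot: [3.134, -0.004, 0.74]
wrist_force: [-6.4, -3.1, 16.2]
width: 0.0228
```

```bash
python3 -c "
from h import *
rep()
snap('top','t8'); snap('wrist','w8')"
```

```text
t 14.1333 tcp [0.6038 0.0353 0.161 ] C-M: h -4.4 yk 5.9 n 72.1 F [-6.4 -3.1 16.2] T [-0.81  0.73 -0.07] w 0.0228 [ 3.134 -0.004  0.74 ]
```

step_arm([
  [[0, 0, 0, -0.08, 0], [0, 0, 0, -0.16, 0], [0, 0, 0, -0.24, 0], [0, 0, 0, -0.32, 0], [0, 0, 0, -0.4, 0], [0, 0, 0, -0.4, 0]],
])

```text
time: 14.73
tool_pos: [0.6038, 0.0345, 0.1587]
ee_rot: [3.136, -0.004, 0.339]
wrist_force: [-1.9, -4.5, 9.1]
width: 0.0185
```

```bash
python3 -c "
from h import *
rep()
snap('side','s8'); snap('wrist','w8')
a=cv2.imread('pics/w8.png'); cv2.imwrite('pics/w8b.png',cv2.resize(a,(800,600),interpolation=cv2.INTER_CUBIC))
s=cv2.imread('pics/s8.png')
for f in ('s7','s8'):
  g=cv2.imread(f'pics/{f}.png').max(2)[125:190,265:320]; y,x=np.where(g<28); print(f,x.min()+265,x.max()+265,y.min()+125,y.max()+125,len(x))
"
```

```text
t 14.7333 tcp [0.6038 0.0345 0.1587] C-M: h -5.8 yk 6.7 n 70.3 F [-1.9 -4.5  9.1] T [-1.21  0.32 -0.18] w 0.0185 [ 3.136 -0.004  0.339]
s7 265 316 127 174 279
s8 265 314 125 176 260
```

step_arm([
  [[0, 0, 0, -0.06, 0], [0, 0, 0, -0.12, 0], [0, 0, 0, -0.18, 0], [0, 0, 0, -0.24, 0], [0, 0, 0, -0.3, 0], [0, 0, 0, -0.33, 0], [0, 0, 0, -0.33, 0], [0, 0, 0, -0.33, 0]],
])

```text
time: 15.5
tool_pos: [0.6034, 0.0399, 0.1581]
ee_rot: [-3.136, -0.005, 0.016]
wrist_force: [-2.2, 5.2, 8.5]
width: 0.018
```

```bash
python3 -c "
from h import *
rep()
snap('wrist','w9'); snap('side','s9')
cv2.imwrite('pics/w9b.png',cv2.resize(cv2.imread('pics/w9.png'),(800,600),interpolation=cv2.INTER_CUBIC))
# predicted image positions: bush corners for theta=0 & mark
r=.0187
print([ (proj('w9',p)).round(0) for p in (M,M+.034*(-ex)-.004*n,M+.009*ex+.009*ey)])
"
```

```text
t 15.5 tcp [0.6034 0.0399 0.1581] C-M: h -1.7 yk 10.0 n 69.6 F [-2.2  5.2  8.5] T [1.14 0.32 0.46] w 0.018 [-3.136 -0.005  0.016]
[array([256., 151.]), array([260., 182.]), array([241., 143.])]
```

Run:
```python
from h import *
def mask(f):
    im=cv2.imread(f'pics/{f}.png'); h=cv2.cvtColor(im,cv2.COLOR_BGR2HSV).astype(int)
    return ((h[...,2]<125)&(h[...,1]>95)&((h[...,0]<12)|(h[...,0]>172)))
for f in ('side','s7','s8','s9'):
    np.savez(f'pics/{f}.npz',**np.load('pics/side.npz'))
    m=mask(f)
    for nm,Q in (('L',M+.15*ey),('R',M)):
        q=proj('side',Q); yy,xx=np.mgrid[0:384,0:512]; k=m&(abs(xx-q[0])<13)&(abs(yy-q[1])<16)
        print(f,nm,q.round(1),k.sum(),(xx[k].mean()-q[0]).round(2),(yy[k].mean()-q[1]).round(2), 'ext',xx[k].min()-q[0].round(),xx[k].max()-q[0].round(),yy[k].min()-q[1].round(),yy[k].max()-q[1].round())
for th in (0,.1,.2,.9):
    d=-np.cos(th)*ex-np.sin(th)*ey; print(th,proj('side',M+.034*d-.004*n)-proj('side',M))
cv2.imwrite('pics/z.png',np.hstack([np.hstack([cv2.resize(cv2.imread(f'pics/{f}.png')[int(p[1])-20:int(p[1])+24,int(p[0])-15:int(p[0])+16],(260,370),interpolation=cv2.INTER_CUBIC) for f,p in (('s9',proj('side',M)),('s9',proj('side',M+.15*ey)))]),cv2.resize(cv2.imread('pics/w9.png')[90:240,190:300],(271,370),interpolation=cv2.INTER_CUBIC)]))
```

```text
side L [265.3 160.7] 18 1.0 3.76 ext -4.0 5.0 -1.0 7.0
side R [299.5 175.6] 16 1.66 5.63 ext -2.0 5.0 2.0 8.0
s7 L [265.3 160.7] 13 1.26 3.16 ext -4.0 5.0 -1.0 5.0
s7 R [299.5 175.6] 20 1.83 4.83 ext -9.0 6.0 -8.0 8.0
s8 L [265.3 160.7] 12 0.73 3.31 ext -4.0 5.0 -1.0 7.0
s8 R [299.5 175.6] 20 0.78 5.28 ext -3.0 5.0 0.0 8.0
s9 L [265.3 160.7] 11 0.82 2.95 ext -4.0 5.0 -1.0 5.0
s9 R [299.5 175.6] 20 0.33 5.13 ext -4.0 5.0 0.0 8.0
0 [-5.30949684  9.1581206 ]
0.1 [-4.46477664  9.48707322]
0.2 [-3.56860748  9.72759622]
0.9 [3.34185932 8.82158684]
```

Run:
```python
from h import *
im=cv2.imread('pics/w9.png'); h=cv2.cvtColor(im,cv2.COLOR_BGR2HSV).astype(int)
for y in range(120,215,2):
    s=''
    for x in range(205,310,1):
        H,S,V=h[y,x]
        s+='#' if V<60 and S<120 else 'b' if V<140 and S>110 and (H<13 or H>170) else 's' if S<45 else '.' if V>120 else ','
    print(y,s)
```

```text
120 .............................,bbbbbbbbbbbbbbbbbbbbbbbbbbbbbbbbbbbbb,,....................................
122 ...........................,bbbbbbbbbbbbbbbbbbbbbbbbbbbbbbbbbbbbbbbbbb,..................................
124 .........................,bbbbbbbbbbbbbbbbbbbbbbbbbbbbbbbbbbbbbbbbbbbbbb,................................
126 ........................,bbbbbbbb,bbbbbbbbbbbbbbbbbbbbbbbbbbbbbbbbbbbbbb,,...............................
128 .......................,bbbbbbbbbbbbbbbbbbbbbbbbbbbbbbbbbbbbbbbbbbbbbbbbb,,..............................
130 ......................,bbbbbbbbbbbbbbbbbbbbbbbbbbbbbbb,bbbbbbbbbbbbbbbbbb#,,.............................
132 .....................,bbbbbbbbbbbbbbbbbbbbbbbbbbbbbbbbbbbbbbbbbbbbbbbbbbb##,.............................
134 ....................,,bbbbbbbbbbbbbbbbbbbbbbbbbbbbbbbbbbbb,,,,sss,bbbbbb,b##.............................
136 ....................,,bbbbbbbbbbbbbbbbbbbbbbbb,,,,,,sssssssssssss,bbbbbbbb##,............................
138 ....................,,bbbbbbbbbbbbbbbbb,,,ssssssssssssssssssssssss,bbbbbbbb#,............................

[... 3479 characters left out ...]
######sss...............................
204 ......,,.,,,.................ss########################################sss,..............................
206 ..,..........................,,########################################ss................................
208 .............................,,########################################,,................................
210 ..............................,########################################,,.....................,,,,.......
212 ..............................,#########################################,.......,,...............b.bbbb..
214 ..............................,#########################################,...........b....................
```

```bash
cat >> h.py <<'E'
def ang(f,pts,off=0.):
    L=np.array([[q@ex,q@ey] for q in [onplane(f,u,v,M+off*n,n)-M for u,v in pts]])*1000
    d=np.diff(L,axis=0); return L.round(1),np.degrees(np.arctan2(d[:,1],d[:,0])).round(1)
E
python3 - <<'E'
from h import *
print('left',ang('w9',[(230,144),(237,162)]))
print('right',ang('w9',[(270,138),(276,162)]))
print('top',ang('w9',[(231,142),(268,134.5)]))
print('w4 check theta0')
s=.64
print(ang('w4',[(408*s,240*s),(409*s,198*s)]),ang('w4',[(447*s,248*s),(452*s,206*s)]),ang('w4',[(409*s,198*s),(452*s,206*s)]))
for D in (.070,.073,.076):  # collar centre outline prediction if home (+0) etc
  c=M+(D-.040)*n
  print(D,[proj('w9',c+.014*v).round(0) for v in (ex,-ex,ey,-ey)],'handle end',proj('w9',M+D*n+.045*ex-.012*n).round(0),proj('w9',M+D*n+.045*ex+.012*n).round(0))
E
```

```text
left (array([[ 8.9, 16.2],
       [-7.7, 14. ]]), array([-172.5]))
right (array([[  9.8, -10.3],
       [-12. , -12.9]]), array([-173.]))
top (array([[10.4, 15.3],
       [12.9, -9.2]]), array([-84.2]))
w4 check theta0
(array([[-19.8,  -2.2],
       [ -3.3,  18.3]]), array([51.3])) (array([[  0.9, -16.6],
       [ 18. ,   2.9]]), array([48.9])) (array([[-3.3, 18.3],
       [18. ,  2.9]]), array([-36.]))
0.07 [array([257., 167.]), array([261., 198.]), array([236., 186.]), array([282., 181.])] handle end [253. 160.] [257. 200.]
0.073 [array([257., 171.]), array([261., 202.]), array([236., 190.]), array([282., 184.])] handle end [254. 165.] [257. 206.]
0.076 [array([257., 174.]), array([262., 205.]), array([236., 193.]), array([283., 188.])] handle end [254. 170.] [257. 212.]
```

step_arm([
  [[3, 0.4, 2, 0, 0], [6.5, 0.9, 4.6, 0, 0], [6.5, 0.9, 4.6, 0, 0], [8.8, 1.2, 1.3, 0, 0], [10, 1.4, -0.5, 0, 0], [10, 1.4, -0.5, 0, 0]],
])

```text
time: 16.1
tool_pos: [0.607, 0.0402, 0.16]
ee_rot: [-3.138, 0.009, 0.016]
wrist_force: [-20.7, 1.9, 23.0]
width: 0.018
```

```bash
cat >> h.py <<'E'
def asc(f,y0,y1,x0=215,x1=300):
    h=cv2.cvtColor(cv2.imread(f'pics/{f}.png'),cv2.COLOR_BGR2HSV).astype(int)
    for y in range(y0,y1,2):
        print(y,''.join('#' if V<60 and S<120 else 'b' if V<140 and S>110 and (H<13 or H>170) else 's' if S<45 else '.' for H,S,V in h[y,x0:x1]))
E
python3 - <<'E'
from h import *
rep(); snap('wrist','w10'); asc('w10',116,206)
E
```

```text
t 16.1 tcp [0.607  0.0402 0.16  ] C-M: h 0.7 yk 6.7 n 69.0 F [-20.7   1.9  23. ] T [0.68 4.09 0.3 ] w 0.018 [-3.138  0.009  0.016]
116 .....................................................................................
118 .....................................................................................
120 .............................bbbbbbbbbbbbbbbbbbbbb...................................
122 ........................bbbbbbbbbbbbbbbbbbbbbbbbbbbbbb...............................
124 .....................bbbbbbbbbbbbbbbbbbbbbbbbbbbbbbbbbbbb............................
126 ...................bbbbbbbbbbbbbbbbbbbbbbbbbbbbbbbbbbbbbbbb..........................
128 .................bbbbbbbbbbbbbbbbbbbbbbbbbbbbbbbbbbbbbbbbbbbb........................
130 ...............bbbbbbbbbbbbbbbbbbbbbbbbbbbbbbbbbbbbbbbbbb.bbbb.......................
132 ...............bbbbbbbbbbb.bbbbbbbbbbbbbbbbbbbbbbbbbbbbbbbbb.b#......................
134 ..............bbbbbbbbbbbbbbbbbbbbbbbbbbbbbbbbbbbbbbbbbbbbbbbbb##....................
136 .............bbbbbbbbbbbbbbbbbbbbbbbbbbbbbbbbbbbbbbbbbbbb.bbbb.##
[... 2380 characters left out ...]
........####################################ss........................
192 ......................######################################ss.......................
194 .....................s#######################################ss......................
196 ...................ss########################################sss.....................
198 ...................ss########################################sss.....................
200 ..................sss########################################ssss....................
202 ..................sss########################################ssss....................
204 ..................sss########################################sss.....................
```

Run:
```python
from h import *
K,C,A=load('w10'); 
o=robot.get_obs(); 
# refine M laterally from bush centre in w10: corners approx
cs=[(232,147),(270.5,140),(277,167.5),(239,171)]
q=np.mean([onplane('w10',u,v,M,n) for u,v in cs],0); print('bush centre shift ex,ey',((q-M)@ex*1000).round(1),((q-M)@ey*1000).round(1))
print('theta edges',ang('w10',[(232,149),(239,170)])[1],ang('w10',[(271,142),(277,166)])[1],ang('w10',[(233,146.5),(269,140)])[1])
M2=q
t=np.linspace(0,2*np.pi,361)
for D in (.072,.076,.080,.084):
  for dl in (-6,-3,0,3):
    a=np.radians(dl); k=np.cos(a)*n+np.sin(a)*ex; hx=np.cos(a)*ex-np.sin(a)*n  # dl>0 leans uphill
    piv=M2-.007*n; c=piv+(D+.007)*k
    he=[proj('w10',c+.045*hx-.012*k+s*.009*ey) for s in(-1,1)]
    col=np.array([proj('w10',c-.040*k+.014*(np.cos(x)*hx+np.sin(x)*ey)) for x in t])
    up=col[col[:,1]<col[:,1].mean()]
    r=up[np.argmin(abs(up[:,0]-277)),1]; l=up[np.argmin(abs(up[:,0]-235)),1]
    print(D,dl,'handle row %.0f'%np.mean([h[1] for h in he]),'w %.1f'%(abs(he[0][0]-he[1][0])),'collar R %.0f L %.0f'%(r,l),'x %.0f..%.0f'%(col[:,0].min(),col[:,0].max()))
print('obs handle 186, R 191 L 195, x 233..279')
```

```text
bush centre shift ex,ey -1.1 1.2
theta edges [-174.9] [-173.1] [-85.7]
0.072 -6 handle row 191 w 38.1 collar R 187 L 195 x 236..281
0.072 -3 handle row 183 w 38.5 collar R 185 L 193 x 236..280
0.072 0 handle row 174 w 38.8 collar R 183 L 191 x 235..280
0.072 3 handle row 165 w 39.0 collar R 180 L 187 x 235..280
0.076 -6 handle row 198 w 38.7 collar R 192 L 201 x 236..281
0.076 -3 handle row 189 w 39.1 collar R 189 L 199 x 236..281
0.076 0 handle row 180 w 39.5 collar R 187 L 196 x 235..281
0.076 3 handle row 171 w 39.8 collar R 184 L 192 x 235..281
0.08 -6 handle row 205 w 39.3 collar R 197 L 206 x 237..282
0.08 -3 handle row 196 w 39.7 collar R 194 L 204 x 236..282
0.08 0 handle row 187 w 40.2 collar R 191 L 201 x 235..282
0.08 3 handle row 177 w 40.5 collar R 188 L 198 x 235..282
0.084 -6 handle row 213 w 39.9 collar R 202 L 212 x 237..283
0.084 -3 handle row 203 w 40.4 collar R 199 L 209 x 236..283
0.084 0 handle row 193 w 40.9 collar R 196 L 206 x 236..283
0.084 3 handle row 183 w 41.3 collar R 192 L 203 x 235..282
obs handle 186, R 191 L 195, x 233..279
```

step_arm([
  [[-1, -0.1, 1.5, -0.05, 0], [-1.7, -0.2, 2.5, -0.1, 0], [-1.7, -0.2, 2.5, -0.14, 0], [-1.7, -0.2, 2.5, -0.14, 0], [-1.7, -0.2, 2.5, -0.14, 0]],
])

```text
time: 16.57
tool_pos: [0.6077, 0.042, 0.1603]
ee_rot: [-3.135, 0.005, -0.122]
wrist_force: [-12.4, 6.8, 14.3]
width: 0.0187
```

Run:
```python
from h import *
rep(); snap('wrist','w11'); asc('w11',130,192)
```

```text
t 16.5667 tcp [0.6077 0.042  0.1603] C-M: h 2.6 yk 6.9 n 68.8 F [-12.4   6.8  14.3] T [1.54 2.36 0.57] w 0.0187 [-3.135  0.005 -0.122]
130 ...........bbbbbbbbbbbbbbbbbbbbbbbbbbbbbbbbbbbbbbbbbb#...............................
132 .........bbbbbbbbbbbbbbbbbbbbbbbbbbbbbbbbbbbbbbbbbbbb.#..............................
134 ........bbbbbbbbbbbbbbbbbbbbbbbbbbbbbbbbbbbbbbbbbbbbb.#b#............................
136 .......bbbbbbbbbbbbbbbbbbbbbbbbb.bbbbbbbbbbbbbbbbbbbbb####...........................
138 ......bbbbbbbbbbbbbbbbbbbbbbbbbbbbbbbbbbbbbbbbbbbbbbbbb###...........................
140 ......bbbbbbbbbbbbbbbbbbbbbbbbbbbbbbbbbbb..sssss.bbbbbb.###..........................
142 ......bbbbbbbbbbbbbbbbbbbbbbbbbbb....ssssssssssss.bbbbbbb.#..........................
144 .....#.bbbbbbbbbbbbbbbbbbbb...ssssssssssssssssssss.bbbbbbb##.........................
146 ......bbbbbb..bbbbbbb...ssssssssssssssssssssssssss.bbbbbbbbb.........................
148 .....bbbbbbbbbb...sssssssssssssssssssssssssssssssss.bbbbbbbbb........................
150 ......bbbb..ssssssssssssssssssssssssssssssssssssssss.bbbbbbbb
[... 1124 characters left out ...]
..bbbb.ssssssssssssssssssssssss##bbbbbbbbbbb..........................
178 ....................bbb...sssssssssssssssssssss.bbbbbbbbbb...........................
180 ......................bbb.sssssssssssssssssssss##b.bbbbbbb...........................
182 ..........................sssssssssssssssssssss#####bbbbb............................
184 ..........................ssssssssssssssssssss######bbb..............................
186 ...........................ssss######################................................
188 ......................###############################................................
190 ....................###################################s.............................
```

Run:
```python
from h import *
print(ang('w11',[(226,153),(235.5,173)])[1],ang('w11',[(263.7,142),(272,168)])[1],ang('w11',[(229,149),(260,140.5)])[1])
```

```text
[-176.9] [-177.8] [-89.4]
```

step_arm([
  [[0, 0, 0, -0.04, 0], [0, 0, 0, -0.07, 0], [0, 0, 0, -0.07, 0], [0, 0, 0, -0.07, 0]],
])

```text
time: 16.95
tool_pos: [0.6084, 0.0421, 0.1604]
ee_rot: [-3.135, 0.004, -0.192]
wrist_force: [-10.2, 6.5, 13.6]
width: 0.0193
```

```bash
cat >> h.py <<'E'
def edges(f):
    """bush edges by line fits to the grey mask: left, right, top -> cam angle (deg)"""
    h=cv2.cvtColor(cv2.imread(f'pics/{f}.png'),cv2.COLOR_BGR2HSV).astype(int); m=(h[...,1]<60)&(h[...,2]>70)
    c=proj(f,M); r0=int(c[1]); L=[];Rr=[];Tp=[]
    for y in range(r0+1,r0+17):
        xs=np.where(m[y,int(c[0])-45:int(c[0])+45])[0]+int(c[0])-45
        if len(xs): L.append((xs.min()-.5,y));
    for y in range(r0-6,r0+14):
        xs=np.where(m[y,int(c[0])-45:int(c[0])+45])[0]+int(c[0])-45
        if len(xs): Rr.append((xs.max()+.5,y))
    for x in range(int(c[0])-20,int(c[0])+8):
        ys=np.where(m[r0-25:r0+20,x])[0]+r0-25
        if len(ys): Tp.append((x,ys.min()-.5))
    out=[]
    for p,e in ((L,180),(Rr,180),(Tp,90)):
        vx,vy,x,y=cv2.fitLine(np.array(p,np.float32),cv2.DIST_HUBER,0,.01,.01).ravel()
        a=ang(f,[(x-12*vx,y-12*vy),(x+12*vx,y+12*vy)])[1][0]; out.append(round((a+45)%90-45,1))
    return out
E
python3 - <<'E'
from h import *
rep(); snap('wrist','w12')
for f in('w9','w10','w11','w12'): print(f,edges(f))
E
```

```text
t 16.95 tcp [0.6084 0.0421 0.1604] C-M: h 3.0 yk 6.4 n 68.4 F [-10.2   6.5  13.6] T [1.56 2.03 0.65] w 0.0193 [-3.135  0.004 -0.192]
w9 [np.float64(6.5), np.float64(6.9), np.float64(7.5)]
w10 [np.float64(6.9), np.float64(6.7), np.float64(7.1)]
w11 [np.float64(3.2), np.float64(2.1), np.float64(3.2)]
w12 [np.float64(1.9), np.float64(-3.5), np.float64(2.4)]
```

step_arm([
  [[0, 0, 0, -0.05, 0], [0, 0, 0, -0.1, 0], [0, 0, 0, -0.1, 0], [0, 0, 0, -0.1, 0]],
])

```text
time: 17.33
tool_pos: [0.6093, 0.0424, 0.1605]
ee_rot: [-3.134, 0.003, -0.292]
wrist_force: [-8.2, 7.3, 11.7]
width: 0.0203
```

Run:
```python
from h import *
rep(); snap('wrist','w13'); print(edges('w13')); asc('w13',138,190)
```

```text
t 17.3333 tcp [0.6093 0.0424 0.1605] C-M: h 3.7 yk 5.9 n 68.0 F [-8.2  7.3 11.7] T [1.73 1.52 0.67] w 0.0203 [-3.134e+00  3.000e-03 -2.920e-01]
[np.float64(0.3), np.float64(-6.5), np.float64(-0.1)]
138 bbbbbbbbbbbbbbbbbbbbbbbbbbbbbbbbbbbbbbbbbb####.......................................
140 bbbbbbbbbbbbbbbbbbbbbbbbbbbbbbbbbbbbbbbbbbb####......................................
142 bbbbbbbbbbbbbbbbbbbbbbbbbbbbbbbbbb...bb.bbbb####.....................................
144 bbbbbbbbbbbbbbbbbbbbbbbbbbbbb..sssssss.bbbbbbbb##....................................
146 bbbbbbbbbbbbbbbbbbbbbbbbb..ssssssssssss.bbbbbbbbb....................................
148 bbbbbbbbbbbbbbbbbbbb..ssssssssssssssssss.bbbbbbbb#...................................
150 bbbbbbbbbbbbbbbb..sssssssssssssssssssssss.bbbbbbbbb..................................
152 bbbbbbbbbbbb..ssssssssssssssssssssssssssss.bbbbbbbb..................................
154 bbbbbbb...sssssssssssssssssssssssssssssssss.bbbbbbbb.................................
156 bbb..sssssssssssssssssssssssssssssssssssssss.bbbbbbb.................................
15
[... 737 characters left out ...]
sssssssssssssssssssssss##bbbbbbbbbbbbb................................
176 ....bbbbbbb.ssssssssssssssssssssssssss###bbbbbbbbbbbb................................
178 ......bbbbbb.ssssssssssssssssssssssssss###bbbbbbbbbb.................................
180 .......bbbbbb.sssssssssssssssssssssssss####bbbbbbbbb.................................
182 ..........bbbbb.ssssssssssssssssssssssss#####bbbbbbb.................................
184 .............bbbbbbsssssssssssssssssssss####b.bbbbbb.................................
186 .................bb.sssssssssssssssss###########.b...................................
188 ....................sssssssss###################.....................................
```

Run:
```python
from h import *
print(ang('w13',[(253.5,146),(264.5,168)])[1], ang('w13',[(216,160),(224,173)])[1],ang('w13',[(218,156.5),(250,143.5)])[1])
# mark & locked cam reference: angle of locked cam's bush in w1 and mark line (board yaw check)
s=.64
print('fence marks yaw check', [onplane('w4',u*s,v*s,M-.003*n,n).round(4) for u,v in ((340,272),(315,287),(201,65),(180,95))])
a=[onplane('w4',u*s,v*s,M-.003*n,n) for u,v in ((340,272),(315,287),(201,65),(180,95))]
for p,q in ((1,0),(3,2)): d=a[p]-a[q]; print(np.degrees(np.arctan2(-d@ey,-d@ex)))
d=(a[2]+a[3]-a[0]-a[1])/2; print('marks dx,dy',d@ex,d@ey,'open mark rel M ey',((a[0]+a[1])/2-M)@ey)
```

```text
[179.7] [178.6] [-93.3]
fence marks yaw check [array([0.5826, 0.032 , 0.0633]), array([0.5582, 0.0277, 0.046 ]), array([0.5623, 0.1835, 0.0635]), array([0.5359, 0.1796, 0.0449])]
1.8461267144369344
0.6186777448566009
marks dx,dy -0.0008366341277595002 0.15313446544404227 open mark rel M ey -0.0006754995729901526
```

step_arm([
  [[-1, 0, 1.5, 0.1, 0], [-2, 0, 3, 0.2, 0], [-2, 0, 3, 0.3, 0], [-2, 0, 3, 0.38, 0], [-2, 0, 3, 0.38, 0]],
])

```text
time: 17.8
tool_pos: [0.6089, 0.0387, 0.1598]
ee_rot: [-3.14, -0.001, 0.085]
wrist_force: [1.2, 2.1, -1.4]
width: 0.0178
```

Run:
```python
from h import *
rep(); snap('wrist','w14'); print(edges('w14'))
```

```text
t 17.8 tcp [0.6089 0.0387 0.1598] C-M: h 0.1 yk 4.6 n 67.9 F [ 1.2  2.1 -1.4] T [ 0.44 -0.04  0.07] w 0.0178 [-3.14e+00 -1.00e-03  8.50e-02]
[np.float64(1.1), np.float64(0.0), np.float64(0.2)]
```

step_arm([
  [[-3, -0.4, 4, 0, 0], [-6, -0.8, 8.5, 0, 0], [-9, -1.2, 13, 0, 0], [-12, -1.6, 17, 0, 0], [-16, -2.2, 23, 0, 0], [-23, -3.1, 33, 0, 0], [-30, -4, 60, 0, 0], [-30, -4, 60, 0, 0]],
])

```text
time: 18.52
tool_pos: [0.5793, 0.033, 0.2271]
ee_rot: [3.14, -0.009, 0.082]
wrist_force: [1.1, 0.5, -0.6]
width: 0.0176
```

Run:
```python
from h import *
rep(); snap('wrist','w15'); print(edges('w15')); snap('side','s15')
c=proj('w15',M);print(c); asc('w15',int(c[1])-30,int(c[1])+60,200,310)
```

```text
t 18.5167 tcp [0.5793 0.033  0.2271] C-M: h 7.3 yk -7.5 n 140.3 F [ 1.1  0.5 -0.6] T [ 0.01  0.09 -0.05] w 0.0176 [ 3.14  -0.009  0.082]
[np.float64(1.7), np.float64(2.4), np.float64(1.9)]
[253.65137828 114.85458963]
84 ..............................................................................................................
86 ...............................................bbbbbbbbbbb....................................................
88 ..........................................bbbbbbbbbbbbbbbbbbbbb...............................................
90 .......................................bbbbbbbbbbbbbbbbbbbbbbbbbbb............................................
92 .....................................bbbbbbbbbbbbbbbbbbbbbbbbbbbbbbb..........................................
94 ...................................bbbbbbbbbbbbbbbbbbbbbbbbbbbbbbbbbbb........................................
96 ..................................bbbbbbbbbbbbbbbbbbbbbbbbbbbbbbbbbbbbb.......................................
98 .................................bbbbbbbbbbbbbbbbbbbbbbbbbbbbbbbbbbbbbbb..........
[... 3583 characters left out ...]
..........
162 ................................................sssssssssssssssssss...........................................
164 ................................................sssssssssssssssssss...........................................
166 ................................................sssssssssssssssssss...........................................
168 ................................................sssssssssssssssssss...........................................
170 ................................................sssssssssssssssssss...........................................
172 ................................................ssssssssssssssssssss..........................................
```

Run:
```python
import h
from h import *
c=proj('w15',M+.15*ey); print(c)
h.M=M+.1505*ey+np.array([0,0,0]); 
try: print('locked',h.edges('w15'))
except Exception as e: print(e)
try: asc('w15',int(c[1])-22,int(c[1])+40,max(0,int(c[0])-45),int(c[0])+45)
except Exception as e: print(e)
```

```text
[ 80.95467307 124.25203983]
locked [np.float64(0.2), np.float64(-0.1), np.float64(1.3)]
102 .............................bbbbbbbbbbbbbbbbbbbbbbbbbbbbbbbbb............................
104 ............................bbbbbbbbbbbbbbbbbbbbbbbbbbbbbbbbbbbbb.........................
106 ..........................bbbbbbbbbbbbbbbbbbbbbbbbbbbbbbbbbbbbbbb##.......................
108 .........................bbbbbbbbbbbbbbbbbbbbbbbbbbbbbbbbbbbbbb.b###......................
110 ........................bbbbbbbbbbbbbbbbbbbbbbbbbbbbbbbbbbbbbbbb###.###...................
112 .......................bb.bbbbbbbb.................ss.bbbbbbbb##########..................
114 .......................ssssssssssssssssssssssssssssssss.bbbbbb#.bb#######.................
116 ......................bsssssssssssssssssssssssssssssssss.bbbbbb##########.................
118 ......................bbsssssssssssssssssssssssssssssssss.b.bbbbb#########................
120 ......................bbb.ssssssssssssssssssssssssssssssss.bbbbbbb#########...............
122 .......................bbb.ssssssssssssssssss####sssssssss
[... 1232 characters left out ...]
bbbbbbbbbbbbbbb....................
150 ................................................bbbbbbbbbbbbbbbbbbbbbb....................
152 ...................................................bbbbbbbbbbbbbbbbb......................
154 ..........................................................bbbbb...........................
156 ..........................................................................................
158 ..........................................................................................
160 ..........................................................................................
162 ..........................................................................................
```

Run:
```python
from h import *
M2=M-.0011*ex+.0012*ey
rel=M2-.014*n-np.array([.6089,.0387,.1598]); print('rel',rel*1000)
o=robot.get_obs();T=o['tool_pos'];print(T,o['ee_rot'],o['time'])
print('pred tip px',proj('w15',T+rel),'top edge of face', proj('w15',T+rel+.00475*ex), proj('w15',T+rel+.006*ex+.004*n))
print('side s15 tip px',proj('side',T+rel))
g=cv2.cvtColor(cv2.imread('pics/s15.png'),cv2.COLOR_BGR2HSV).astype(int); p=proj('side',T+rel).astype(int)
for y in range(p[1]-22,p[1]+12): print(y,''.join('#' if V<50 and S<120 else 's' if S<70 else '.' for H,S,V in g[y,p[0]-20:p[0]+20]))
print(p)
# tilt check: collar in w15
asc('w15',172,230,200,310)
```

```text
rel [ 48.80304681   4.94863292 -56.69881488]
[0.57910763 0.03325128 0.22273634] [ 3.14079417 -0.00453435  0.08235263] 18.6167
pred tip px [255.02023444 147.03184599] top edge of face [254.70287365 141.91556888] [254.76590142 144.14588136]
side s15 tip px [295.22573276 164.31986863]
142 ....ss#####sssssss......................
143 ....ss#####sssssss......................
144 ....ss#####sssssss......................
145 ....ss#####sssssss......................
146 ....s######sssssss......................
147 ....s######ssssss.......................
148 .....###.##ssssss.......................
149 ....#######ssssss.......................
150 ...########ssssss.......................
151 ..#########sssssss......................
152 .##########sssssss......................
153 .#########sssssssss.....................
154 .########ssssssssss.....................
155 #####.##..sssssssss.....................
156 ########...sssssss......................
157 #######.....sssssss.....................
158 .##.##.........ssss.....................
159 ..###...........ssss....................
160 ...
[... 3357 characters left out ...]
ssssssssss
218 ssssssssssssssssssssssssssssssssssssss########################################ssssssssssssssssssssssssssssssss
220 ssssssssssssssssssssssssssssssssssssss########################################ssssssssssssssssssssssssssssssss
222 ssssssssssssssssssssssssssssssssssssss#########################################sssssssssssssssssssssssssssssss
224 sssssssssssssssssssssssssssssssssssss##########################################sssssssssssssssssssssssssssssss
226 sssssssssssssssssssssssssssssssssssss##########################################sssssssssssssssssssssssssssssss
228 sssssssssssssssssssssssssssssssssssss##########################################sssssssssssssssssssssssssssssss
```

step_arm([
  [[-5, -15, 30, 0.1, 0], [-15, -45, 37, 0.22, 0], [-20, -75, 37, 0.34, 0], [-25, -105, 37, 0.46, 0], [-30, -135, 37, 0.58, 0], [-35, -165, 37, 0.7, 0], [-40, -195, 37, 0.82, 0], [-45, -225, 37, 0.94, 0]],
])

```text
time: 19.28
tool_pos: [0.5327, -0.1928, 0.2557]
ee_rot: [-3.139, 0.0, 1.029]
wrist_force: [0.5, 0.4, -1.9]
width: 0.0176
```

step_arm([
  [[-5, -30, 0, 0.12, 0], [-10, -60, 0, 0.24, 0], [-15, -90, 0, 0.36, 0], [-20, -120, 0, 0.46, 0], [-22, -150, 0, 0.55, 0], [-24, -180, 0, 0.55, 0], [-25, -210, 0, 0.55, 0], [-25, -210, 0, 0.55, 0]],
])

```text
time: 19.95
tool_pos: [0.5066, -0.4069, 0.2536]
ee_rot: [-3.137, 0.0, 1.567]
wrist_force: [-0.9, -0.2, -3.0]
width: 0.018
```

step_arm([
  [[0, 0, 0, 0, 0], [0, 0, 0, 0, 0]],
])

```text
time: 20.12
tool_pos: [0.5083, -0.4009, 0.2559]
ee_rot: [-3.14, -0.002, 1.573]
wrist_force: [0.6, -0.2, -1.6]
width: 0.0183
```

step_arm([
  [[1, -1.5, -35, 0, 0], [1, -1.5, -70, 0, 0], [1, -1.5, -100, 0, 0], [1, -1.5, -118, 0, 0], [1, -1.5, -118, 0, 0], [1, -1.5, -118, 0, 0]],
])

```text
time: 20.62
tool_pos: [0.5094, -0.4011, 0.1385]
ee_rot: [-3.14, -0.002, 1.575]
wrist_force: [-0.4, 0.2, -1.6]
width: 0.0178
```

Run:
```python
from h import *
o=robot.get_obs();T=o['tool_pos'];print(T,o['ee_rot'],o['time']); snap('wrist','w16')
for nm,P in (('tip',T+[-.0009,.049,-.0567]),('hole',np.array([.5085,-.3534,.06])),('hole+12',np.array([.5085,-.3534,.06])+[.0105,0,0])): print(nm,proj('w16',P))
p=proj('w16',[.5085,-.3534,.06]).astype(int); x=max(p[0]-50,0);y=max(p[1]-45,0);print(x,y)
cv2.imwrite('pics/w16c.png',cv2.resize(cv2.imread('pics/w16.png')[y:y+75,x:x+100],(800,600),interpolation=cv2.INTER_CUBIC))
```

```text
[ 0.50938941 -0.40108634  0.13853546] [-3.13970954e+00 -2.19482061e-03  1.57450178e+00] 20.6167
tip [255.49779952 144.44540808]
hole [255.75805521 143.64938173]
hole+12 [269.23804551 143.7035097 ]
205 98
```

View pics/w16c.png

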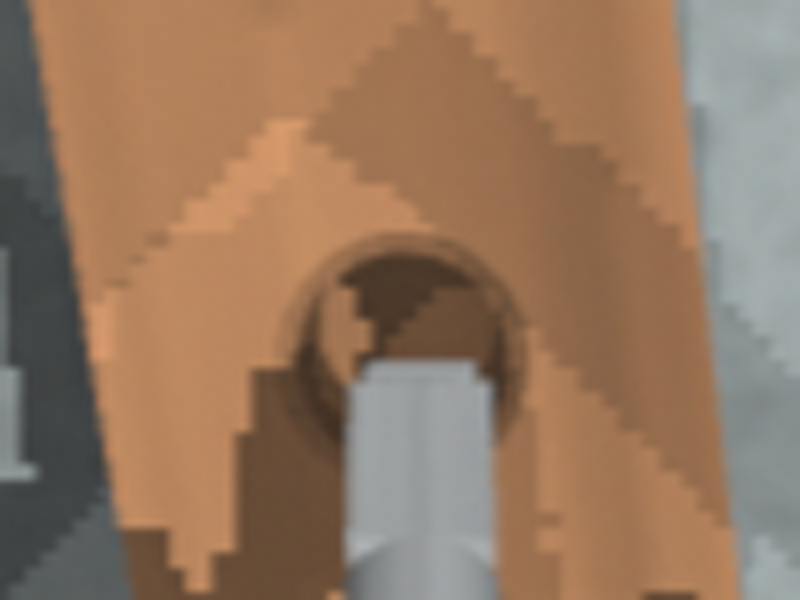

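step_arm([
  [[-0.5, 5, -10, 0, 0], [-0.5, 5, -20, 0, 0], [-0.5, 5, -27, 0, 0], [-0.5, 5, -28, 0, 0], [-0.5, 5, -28, 0, 0]],
])

```text
time: 21.08
tool_pos: [0.5085, -0.3975, 0.1105]
ee_rot: [-3.14, -0.001, 1.573]
wrist_force: [-0.4, 0.1, -2.9]
width: 0.0177
```

step_arm([
  [[0, 5, 1.5, 0, 0], [0, 9, 3, 0, 0], [0, 14, 4, 0, 0], [0, 19, 5, 0, 0], [0, 24, 6, 0, 0], [0, 28, 6, 0, 0], [0, 28, 6, 0, 0]],
])

```text
time: 21.67
tool_pos: [0.5092, -0.3683, 0.1176]
ee_rot: [3.141, -0.001, 1.574]
wrist_force: [0.2, 0.4, -1.3]
width: 0.0175
```

Run:
```python
from h import *
rep(); snap('wrist','w17')
p=proj('w17',[.5085,-.352,.06]);print(p); asc('w17',int(p[1])-24,int(p[1])+60,205,310)
```

```text
t 21.6667 tcp [ 0.5092 -0.3683  0.1176] C-M: h -400.4 yk -115.2 n 121.5 F [ 0.2  0.4 -1.3] T [0.09 0.06 0.01] w 0.0175 [ 3.141e+00 -1.000e-03  1.574e+00]
[255.47712075 188.7925407 ]
164 ssss....................................b..sssssssssssssssssss..........................sssssssssssssssss
166 ssss.......................................sssssssssssssssssss..........................sssssssssssssssss
168 sssss................................b.....sssssssssssssssssss..........................sssssssssssssssss
170 ssssss.......b.......................b.....sssssssssssssssssss...........................ssssssssssssssss
172 ssssss....................b................sssssssssssssssssss...........................ssssssssssssssss
174 ssssss..........................b..........sssssssssssssssssss...........................ssssssssssssssss
176 sssssss..bb...........bb...................ssssssssssssssssssss..........................ssssssssssssssss
178 sssssss........................b...........ssssssssssssssssssss.............b............ssssssssssssssss
180 sssssss...........................
[... 3001 characters left out ...]
#########sssssssssssssssssssssssssssssss
236 sssssssssssssssssssssssssssssssss########################################ssssssssssssssssssssssssssssssss
238 sssssssssssssssssssssssssssssssss########################################ssssssssssssssssssssssssssssssss
240 sssssssssssssssssssssssssssssssss#########################################sssssssssssssssssssssssssssssss
242 sssssssssssssssssssssssssssssssss#########################################sssssssssssssssssssssssssssssss
244 ssssssssssssssssssssssssssssssss##########################################sssssssssssssssssssssssssssssss
246 ssssssssssssssssssssssssssssssss##########################################sssssssssssssssssssssssssssssss
```

step_arm([
  [[0, 0, 12, 0, 0], [0, -14, 12, 0, 0], [-0.5, -28, 12, 0, 0], [-0.5, -28, 4, 0, 0], [-0.5, -28, -5, 0, 0], [-0.5, -28, -10, 0, 0], [-0.5, -28, -12, 0, 0], [-0.5, -28, -12, 0, 0]],
])

```text
time: 22.38
tool_pos: [0.5076, -0.396, 0.1038]
ee_rot: [-3.139, -0.005, 1.573]
wrist_force: [-1.5, 4.8, -2.2]
width: 0.0178
```

step_arm([
  [[0, 3, 0, 0, 0], [0, 6, 0, 0, 0], [0, 9, 1, 0, 0], [0, 12, 2, 0, 0], [0, 12, 2, 0, 0]],
])

```text
time: 22.8
tool_pos: [0.5083, -0.3868, 0.1083]
ee_rot: [3.141, 0.003, 1.573]
wrist_force: [-3.0, -4.1, -2.7]
width: 0.0181
```

Run:
```python
from h import *
rep(); snap('wrist','w17')
p=proj('w17',[.5085,-.352,.06]);print(p); asc('w17',130,206,225,290)
```

```text
t 22.8 tcp [ 0.5083 -0.3868  0.1083] C-M: h -419.8 yk -119.9 n 115.8 F [-3.  -4.1 -2.7] T [-1.09  0.55  0.08] w 0.0181 [3.141e+00 3.000e-03 1.573e+00]
[256.66338044 165.6965304 ]
130 .................................................................
132 .................................................................
134 .................................................................
136 .................................................................
138 .................................................................
140 .................................................................
142 .................................................................
144 .................................................................
146 .................................................................
148 .................................................................
150 .................................................................
152 ............................sssssss..............................
154 ........................sssssssssssssss..........................
156 .......
[... 1038 characters left out ...]

186 ................b......ssssssssssssssssssss................b.....
188 .......................ssssssssssssssssssss.bb........b..........
190 ..................###############################................
192 ..b............b.#################################...............
194 ................###################################..............
196 ..............######################################...bb........
198 ..............#######################################............
200 ..............#######################################............
202 ...........b.########################################s......b.b..
204 .....b..b..ss########################################ss..b.......
```

step_arm([
  [[0, 4, 0, 0, 0], [0, 8, 1, 0, 0], [0, 12, 2, 0, 0], [0, 12, 2, 0, 0]],
])

```text
time: 23.18
tool_pos: [0.5083, -0.3751, 0.1115]
ee_rot: [3.141, 0.004, 1.572]
wrist_force: [-2.6, -4.9, 0.9]
width: 0.0181
```

Run:
```python
from h import *
rep(); snap('wrist','w18'); print(proj('w18',[.5085,-.352,.06])); asc('w18',150,216,225,290)
```

```text
t 23.1833 tcp [ 0.5083 -0.3751  0.1115] C-M: h -408.7 yk -115.4 n 117.5 F [-2.6 -4.9  0.9] T [-0.99  0.84  0.07] w 0.0181 [3.141 0.004 1.572]
[256.60693594 181.08819479]
150 .................................................................
152 .................................................................
154 .................................................................
156 .................................................................
158 .................................................................
160 .................................................................
162 .................................................................
164 .................................................................
166 .................................................................
168 ...........................sssssssss.............................
170 .......b................ssssssssssssssss.........................
172 ........................sssssssssssssssss........................
174 ........................ssssssssssssssssss.......................
176 ............b...
[... 679 characters left out ...]

196 ...............####################################..............
198 ..............######################################...b....b....
200 ...b..........######################################.............
202 .....b.b.....#######################################..........b..
204 .b..bb.......########################################............
206 .......b.....########################################...b....b...
208 ...bb.......b########################################...........b
210 .............########################################............
212 ...b........s########################################.......b....
214 ...........ss########################################ss...b......
```

step_arm([
  [[0, 5, 1, 0, 0], [0, 10, 1.5, 0, 0], [0, 15, 1, 0, 0], [0, 15, 0, 0, 0]],
])

```text
time: 23.57
tool_pos: [0.5082, -0.3595, 0.1113]
ee_rot: [3.141, 0.002, 1.573]
wrist_force: [-3.0, -3.8, 1.4]
width: 0.0177
```

step_arm([
  [[0, 4, 0, 0, 0], [0, 8, -1, 0, 0], [0, 10, -4, 0, 0], [0, 10, -6, 0, 0], [0, 10, -6, 0, 0]],
])

```text
time: 23.98
tool_pos: [0.5081, -0.3494, 0.1035]
ee_rot: [-3.141, 0.001, 1.572]
wrist_force: [-3.4, -3.8, -0.0]
width: 0.0177
```

Run:
```python
from h import *
rep(); snap('wrist','w19'); print(proj('w19',[.5085,-.352,.06])); asc('w19',170,226,225,290)
```

```text
t 23.9833 tcp [ 0.5081 -0.3494  0.1035] C-M: h -389.7 yk -98.2 n 109.0 F [-3.4 -3.8 -0. ] T [-1.02  0.95 -0.03] w 0.0177 [-3.141e+00  1.000e-03  1.572e+00]
[256.94177179 219.0113429 ]
170 .................................................................
172 .................................................................
174 .................................................................
176 ..b......b.......................................................
178 .......b.........................................................
180 .................................................................
182 .b.......................................................b.......
184 ..................................................b..............
186 ........b...................................b....................
188 ................................................................b
190 .................................................b...............
192 ......................................bb......b.........b........
194 ......................b......................bb.b..b......b....bb
196 ..
[... 343 characters left out ...]

206 ...b..b...bbb.######################################.............
208 ..b.bbb.......######################################.............
210 ....b...b.....######################################.............
212 .bbb.b.bb.b.b.#######################################............
214 ...b..b......########################################............
216 ..bb.b.b.....########################################............
218 ...b........b########################################............
220 ...b..bb.....########################################............
222 ..bb.........########################################..........b.
224 ..bb.......sss#######################################sss........b
```

step_arm([
  [[0, 0, -5, 0, 0], [0, 0, -10, 0, 0], [0, 0, -14, 0, 0], [0, -1, -17, 0, 0], [0, -1, -17, 0, 0]],
])

```text
time: 24.45
tool_pos: [0.5081, -0.3498, 0.0854]
ee_rot: [-3.141, -0.002, 1.573]
wrist_force: [-2.7, -2.2, -3.1]
width: 0.0174
```

step_arm([
  [[0, 0, -3, 0, 0], [0, 0, -5, 0, 0], [0, 0, -5, 0, 0]],
])

```text
time: 24.7
tool_pos: [0.5083, -0.3498, 0.0809]
ee_rot: [-3.141, -0.001, 1.573]
wrist_force: [-3.4, -2.8, -3.3]
width: 0.0178
```

```bash
python3 -c "
from h import *
rep()"
```

```text
t 24.7 tcp [ 0.5083 -0.3498  0.0809] C-M: h -397.8 yk -88.3 n 90.5 F [-3.4 -2.8 -3.3] T [-0.82  0.82 -0.01] w 0.0178 [-3.141e+00 -1.000e-03  1.573e+00]
```

step_arm([
  [[0, -1, -2, 0, 0], [0, -2, -4, 0, 0], [0, -2, -4, 0, 0]],
])

```text
time: 24.95
tool_pos: [0.5085, -0.3503, 0.0788]
ee_rot: [3.142, -0.003, 1.573]
wrist_force: [-6.3, 2.5, 5.7]
width: 0.0176
```

step_arm([
  [[0, 0, -2, 0, 0], [0, 0, -3, 0, 0], [0, 0, -3, 0, 0]],
])

```text
time: 25.2
tool_pos: [0.5087, -0.3503, 0.0787]
ee_rot: [3.141, -0.002, 1.574]
wrist_force: [-8.9, 5.7, 14.8]
width: 0.018
```

step_arm([
  [[0, 1, 3, 0, 0], [0, 1, 5, 0, 20], [0, 1, 5, 0, 40], [0, 1, 5, 0, 60], [0, 1, 5, 0, 60], [0, 1, 5, 0, 60], [0, 1, 5, 0, 60], [0, 1, 5, 0, 60]],
])

```text
time: 25.87
tool_pos: [0.5087, -0.351, 0.0794]
ee_rot: [3.141, -0.0, 1.573]
wrist_force: [0.7, 0.2, 0.4]
width: 0.0546
```

step_arm([
  [[0, 0, 15, 0, 60], [0, 0, 40, 0, 60], [0, 0, 80, 0, 60], [0, 0, 120, 0, 60], [0, 0, 160, 0, 60], [0, 0, 160, 0, 60]],
])

```text
time: 26.37
tool_pos: [0.5113, -0.3532, 0.2508]
ee_rot: [3.127, 0.011, 1.573]
wrist_force: [-0.1, 0.2, 1.8]
width: 0.0564
```

Run:
```python
from h import *
rep(); snap('wrist','w20'); snap('top','t20'); snap('side','s20')
for z in(.112,):
  c=proj('w20',[.5085,-.3525,z]);print('expected handle top centre',c,[proj('w20',[.5085,-.3525+d,z]).round(0) for d in(.045,-.045)])
h=cv2.cvtColor(cv2.imread('pics/w20.png'),cv2.COLOR_BGR2HSV).astype(int)
for y in range(int(c[1])-70,min(384,int(c[1])+50),4): print(y,''.join('#' if V<60 and S<120 else 's' if S<45 else '.' for H,S,V in h[y,180:340:2]))
```

```text
t 26.3667 tcp [ 0.5113 -0.3532  0.2508] C-M: h -340.0 yk -169.4 n 228.2 F [-0.1  0.2  1.8] T [-0.05  0.06 -0.  ] w 0.0564 [3.127 0.011 1.573]
expected handle top centre [251.98050792 184.31113034] [array([252., 138.]), array([252., 227.])]
114 sssssssssssssss#s.............................ssssssssssssssssssssssssssssssssss
118 ssssssssssssssss#s............................ssssssssssssssssssssssssssssssssss
122 ssssssssssssssssss............................ssssssssssssssssssssssssssssssssss
126 ssssssssssssssss##s...........................ssssssssssssssssssssssssssssssssss
130 sssssssssssssssssss............................sssssssssssssssssssssssssssssssss
134 ssssssssssssssss#ss............................sssssssssssssssssssssssssssssssss
138 ssssssssssssssssssss...........................sssssssssssssssssssssssssssssssss
142 ssssssssssssssssssss............########.......sssssssssssssssssssssssssssssssss
146 sssssssssssssssss###............#########.......ssssssssssssssssssssssssssssssss
150 sssssssssssssssssssss...........#########.......ssssssssssssssssssssssssssssssss
154 ssssss
[... 989 characters left out ...]
ssssssssssssssssssss
202 sssssssssssssssssssssssss.......#########....sssssssssssssssssssssssssssssssssss
206 ssssssssssssssssssssssssss...sss#########sssssssssssssssssssssssssssssssssssssss
210 ssssssssssssssssssssssssssssssss#########sssssssssssssssssssssssssssssssssssssss
214 ssssssssssssssssssssssssssssssss#########sssssssssssssssssssssssssssssssssssssss
218 ssssssssssssssssssssssssssssssss#########sssssssssssssssssssssssssssssssssssssss
222 ssssssssssssssssssssssssssssssss#########sssssssssssssssssssssssssssssssssssssss
226 sssssssssssssssssssssssssssssssss#######ssssssssssssssssssssssssssssssssssssssss
230 sssssssssssss##sssssssssssssssssssssssssssssssssssssssssssssssss##ssssssssssssss
```

step_arm([
  [[0, 30, 40, -0.1, 60], [5, 60, 50, -0.22, 60], [10, 90, 50, -0.34, 60], [12, 120, 50, -0.46, 60], [14, 150, 50, -0.58, 60], [16, 180, 50, -0.7, 60], [18, 210, 50, -0.82, 60], [20, 240, 50, -0.94, 60]],
])

```text
time: 27.18
tool_pos: [0.5275, -0.1093, 0.2863]
ee_rot: [-3.137, 0.003, 0.627]
wrist_force: [0.5, 0.9, 0.3]
width: 0.0561
```

step_arm([
  [[2, 30, 0, -0.12, 60], [5, 60, 0, -0.24, 60], [8, 90, 0, -0.36, 60], [11, 120, 0, -0.48, 60], [14, 150, 0, -0.5, 60], [17, 180, 0, -0.5, 60], [20, 210, 0, -0.5, 60], [20, 210, 0, -0.5, 60]],
])

```text
time: 27.85
tool_pos: [0.5475, 0.1038, 0.2859]
ee_rot: [-3.139, 0.006, 0.139]
wrist_force: [-0.3, 0.1, -0.7]
width: 0.0564
```

step_arm([
  [[0, 0, 0, 0, 60], [0, 0, 0, 0, 60], [0, 0, 0, 0, 60]],
])

```text
time: 28.1
tool_pos: [0.5482, 0.0979, 0.2883]
ee_rot: [3.141, 0.002, 0.131]
wrist_force: [0.2, 0.1, 0.8]
width: 0.0564
```

Run:
```python
import h
from h import *
rep(); snap('wrist','w21'); snap('side','s21')
M0=M.copy()
for nm,q in (('open',M0),('locked',M0+.15*ey)):
    h.M=q; p=proj('w21',q); print(nm,p)
    try: print(h.edges('w21'))
    except Exception as e: print(e)
    asc('w21',int(p[1])-24,int(p[1])+36,max(0,int(p[0])-36),int(p[0])+36)
a=cv2.imread('pics/side.png',0).astype(np.float32);b=cv2.imread('pics/s21.png',0).astype(np.float32)
s=.64
for nm,(u,v,w,hh_) in {'sander':(278,315,40,30),'glue':(333,240,18,40),'screwdriver':(519,385,14,24),'key':(572,410,35,30),'mould':(380,285,30,20),'mouldR':(470,312,30,20)}.items():
    sl=np.s_[int((v-hh_)*s):int((v+hh_)*s),int((u-w)*s):int((u+w)*s)]
    print(nm,cv2.phaseCorrelate(a[sl],b[sl]))
```

```text
t 28.1 tcp [0.5482 0.0979 0.2883] C-M: h 71.9 yk 20.9 n 203.1 F [0.2 0.1 0.8] T [-0.03  0.1  -0.  ] w 0.0564 [3.141e+00 2.000e-03 1.310e-01]
open [324.49105192  90.70523773]
[np.float64(1.5), np.float64(-1.0), np.float64(-0.2)]
66 ................................bbbbbbbb................................
68 ...........................bbbbbbbbbbbbbbbbbb...........................
70 ........................bbbbbbbbbbbbbbbbbbbbbbbb........................
72 ......................bbbbbbbbbbbbbbbbbbbbbbbbbbb.......................
74 ....................bbbbbbbbbbbbbbbbbbbbbbbbbbbbbb......................
76 ...................b#.bbbb.bbbbbbbbbbbbbbbbbbbbbbbb.....................
78 .................#b#bbbbbbbbbbbbbbbbbbbbbbbbbbbbbbbb....................
80 .................###bbbb.ssssssssssssssssssssssssss.b...................
82 ................####bbb.sssssssssssssssssssssssssss.bb..................
84 ................##bbbbb.sssssssssssssssssssssssssss.bb..................
86 ................##bbbbb.ssssssssssssssssssssssssss.bbb..................
88 ................##bbbbb.sssssss##
[... 3532 characters left out ...]
......bbb.b............................
121 ........................................................................
123 ........................................................................
125 ........................................................................
sander ((0.02093089960738226, 0.12655436989162183), 0.961716581273962)
glue ((-0.02255784821734963, 0.06944219246466687), 0.9966173885781088)
screwdriver ((-0.023441466608463912, 0.06689031451284144), 0.9714419612178096)
key ((0.726254218343378, 0.28638540603784435), 0.6568035493956672)
mould ((-0.09105231205079889, 0.5560753105187768), 1.0382603654155025)
mouldR ((0.11909443476746162, 0.5041974068669646), 0.9367484640192103)
```

```bash
python3 -c "
from h import *
print(robot.close_job())"
```

```text
the job is handed in; nothing more can be done
None
```

The open cam is turned to its index line with the T-key, and the key is back upright in its own rack hole. I handed the job in at about 28 s of the 61 s limit. The hand-in gave no verdict.

**How it went:** The arm can only turn about the vertical, so I tipped the key in the grip against the rim of its rack hole. I then levered it into the slanted socket, turned the cam from about 52° to the line, and pulled the key out. Straightening the key for its hole took two tries, because it slipped out on the first.

**Last checks:**
- **Cam angle:** a steady close look after the key was out put it within about 1° of the line, at the same slant as the locked cam. An earlier look, taken while the arm was still moving, read about 2°.
- **Locked cam:** its top and right edges read within 1° of zero. The left edge read 4°, which I put down to a bad line fit.
- **Key fully home:** this is inferred from where the handle and collar sat in one wrist picture, and from firm resistance to pushing. I did not measure it directly.
- **Key in the rack:** its handle is where it should be to within a couple of pixels, so it is seated upright.
- **Other things:** the sanding block, glue bottle and screwdriver had not moved (0.15 pixel or less). The moulding area shows a shift of about 0.5 pixel, roughly 1 mm, which could be the pinch against the fence or changed shadows. I did not settle which.
- **Force:** the highest I read at the wrist was about 39 N, in the readings taken after each move. It came from pressing the key in with the fingers.

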